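Find the balance point of a packed tube and put its carrying clip there

ROBOT

A 7-joint arm with a two-finger parallel gripper is mounted at the origin on the work surface. World frame = base frame: x ahead of the robot, y to its left, z up, the work surface at z = 0. Lengths are in m, angles in degrees, forces in N, time in s.
With the tool pointing down it reaches from about 0.4 to 0.85 m from the base axis. Payload 4.4 kg.
Tool frame: the origin (TCP) lies at the centre of the arm's flange, where the gripper is bolted on; the fingertips stand 199 mm ahead of it and the grasp point (between the pads) lies 180 mm ahead of it; z points along the fingers, y is the line along which they close (so a half turn about z gives the same grasp; the last joint's range is limited). The gripper opens to 94 mm and grips with 3 to 60 N. Pads are 16 mm wide; open, the fingers measure 119 mm over their backs; the gripper's body (75 mm by 177 mm) begins 78 mm behind the grasp point.
Start: joints at [59.255, 36.005, 2.206, 86.941, -1.547, 57.084, -1.146], TCP at [0.295, -0.579, 0.405] pointing down, gripper open.
Joint ranges: [-175.42, 175.42], [-21.48, 121.26], [-71.46, 75.88], [10.55, 141.38], [-63.04, 243.04], [13.31, 113.54], [-168.57, 168.57]. Speed limits (degrees/s): [147.25, 147.25, 180, 180, 180, 180, 180].

INTERFACE

Orientations are given as [roll, pitch, yaw] about the fixed x, y, z axes, in that order (R = Rz(yaw) Ry(pitch) Rx(roll)).
In Python, from rig import * gives the robot as it stands.
- The arm moves only by the tool move_arm, never from a script. Its argument "series" is a list of rows, each a list of 5 numbers: the finger opening in mm, from 0 to 94, then the shift along the tool's x, y, z in units of 40 mm (1.0 is 40 mm), then the turn about the tool's z in units of 5 degrees (1.0 is 5 degrees). In form: [[gripper, x, y, z, spin], ...]. A call has 1 to 8 rows; each row is the pose to reach, as a shift and turn from the pose commanded when the call began, along the tool's axes at that moment; what a row does not reach only later rows make up. A row lasts 1/12 s, in which the tool goes at most 41.7 mm and 7.16 degrees, less where a joint would pass 70% of its speed; a pose out of reach is approached as far as the arm can. A call with a gripper value outside its range is refused whole. The fingers move at their own pace and stop on an object; "newtons" is the grip in N (left out, the last holds). Time passes only in rows, so rows that repeat a pose let the fingers close. It gives the time, the measured TCP pose, the force, the opening and the grip force at its end, in the units of the state.
- observe(): the state, without advancing time (a new reading comes with each control period).
- read_camera(name): name is "scene" or "top" or "wrist"; returns a dict with "image" (384x512x3 uint8, red, green, blue), "K" (3x3 intrinsics, pixels), "dist" ([k1, k2, p1, p2, k3] as OpenCV has them; the pictures are not rectified), "eye" and "orientation" of the camera in the world. Camera axes: x right, y up, looking along -z (the intrinsics and any distortion apply to the point x, -y, -z); pixel columns grow to the right and rows downward; lengths in m; the calibration is good to about 2 mm. A picture is of the moment at which its call begins. There is no depth.
- finish_job(): hands the job in; it is judged then, once.
The state is a dict: "t": time; "joint_pos": joint angles; "dq": joint speeds; "effort": joint torques, N m; "ee_pos": TCP position; "eef_rot": TCP orientation; "wrist_force": force on the tool from outside, world axes, zero at the start; "ft_torque": the same for the moment, N m; "finger_gap": finger opening in m; "grip_force": force on a finger pad.
Only numpy, scipy, OpenCV 4.12 (cv2) and the standard library are available. Lean on these libraries where they do the work, as an engineer would, in place of code of your own. Each camera call takes 0.05 s, during which the arm holds its last target. There are 200 camera calls.

TASK

The long packed tube lies across the balancing stand, tipped onto its red-capped heavy end: slide it gently along the steel edge, without lifting it off the stand, until it balances level on the edge by itself, touching neither rubber pad. Let go and see that it stays level, then set the orange carrying clip astride the tube directly above the edge, sitting fully down on the tube's top, so that the tube is left balanced level with the clip on. Leave the other things on the bench alone.

Things in the scene. Friction and masses are not known exactly. Their poses are not given: they have to be found in the camera images.
- stand: Green balancing stand, bolted to the bench, base 250 x 75 mm, 12 mm thick. Origin: on the bench, under the middle of the steel edge. x runs along the tube (towards the red-cap side), y along the steel edge, z up. The edge's flat top is 10 mm wide (x), 60 mm long (y), 60 mm above the bench.
- edge (a point): Middle of the flat top of the stand's steel edge, 60 mm above the bench; axes as the stand's. The tube balances by itself only while its point of balance lies over this 10 mm wide top.
- pad_red: Green post 14 x 50 mm with a rounded black rubber top (10 mm wide, 66 mm across the tube), part of the stand, 85 mm from the edge on the red-cap side. Origin: foot of the post, 12 mm above the bench; its top is 50.5 mm above the bench, so a tipped tube rests on it about 0.12 rad off level.
- pad_black: The same post on the other side, 85 mm from the edge (-x of the stand).
- tube: Closed square packing tube, white plastic, 420 mm long over its caps, 30 mm wide and high, brown label near the black cap; 0.62 to 0.69 kg. Origin: centre of its underside at mid-length; x towards the red cap, z up. A heavy spindle is wedged inside, out of sight: the point of balance is unknown, 25 to 90 mm from mid-length towards the red cap. Starts across the edge, red end down on its pad.
- red_end (a point): Centre of the outer face of the tube's red end cap (cap 10 mm thick, 30 x 30 mm). Pushing here along the tube with about 3 to 10 N slides it over the edge and pad; while a finger pushes, its grip on the cap can hold the tube from tipping.
- black_end (a point): Centre of the outer face of the tube's black end cap, 420 mm from the red one.
- clip: Orange plastic carrying clip, 50 g: an upside-down U standing on its legs, 28 mm long (x), 46 mm wide (y), gap between the legs 38 mm wide and 20 mm deep, walls and plate 4 mm; grip tab on the plate. Origin: midway between the feet of the legs. It goes astride the tube, x along the tube (either way round); seated, its origin is 10 mm above the tube's underside.
- tab (a point): Point on the clip's axis 46 mm above the feet of its legs, in the grip tab, which is 26 mm long (x), 14 mm wide (y) and stands from 24 to 56 mm above the feet.
- carton: Bystander: small brown carton 50 x 70 mm, 45 mm high, origin centre of underside.
- jar: Bystander: jar 52 mm across, 60 mm high, blue cap, origin centre of underside.
- wrench: Bystander: steel wrench 160 mm long, lying flat.
- screwdriver: Bystander: screwdriver 180 mm long, lying flat.
- collar: Bystander: dark steel ring 60 mm across, 20 mm high, origin centre of underside.
Mind the look-alikes: they are no part of the job. What is shaped like the clip but blue or turquoise is not meant.

How it is judged:
By the outcome, as a careful person would: the job done as asked, in the order asked, and still so for the second after the job is handed in, with the robot touching nothing.
It also fails if it takes over 64 s, if anything falls off the work surface, if the arm or the gripper's body presses on something with over 40 N, if the wrist force passes 120 N, or if a joint passes its speed limit or range.

## Working session

There is one attempt and no reset: what is moved stays moved. The work goes in short steps, Python scripts to look and compute and a tool call to move; the robot and the scene stay as the last step left them, time stands still between calls to the robot, and variables do not carry over. Pictures are saved under pics/ and viewed, at most 10 in all, crops included, and the job is handed in when it is done.

Besides the shell and the picture viewer there is one more tool, called after "Emit:" as a command line: name --pt "numbers of a row" for each row, then --argument value for the rest. move_arm: Moves the arm, as the interface text tells. Its arguments: {"type":"object","properties":{"series":{"type":"array"},"newtons":{"type":"number"}},"required":["series"]}

```bash
mkdir -p pics; ls
cat > h.py <<'E'
from rig import *
import numpy as np, cv2
from scipy.spatial.transform import Rotation as R
def rot(o):
    o=np.array(o,float)
    return o if o.shape==(3,3) else R.from_euler('xyz',o,degrees=True).as_matrix()
def ray(c,px):
    u=cv2.undistortPoints(np.array([[px]],float),np.array(c['K'],float),np.array(c['dist'],float))[0,0]
    return np.array(c['eye'],float),rot(c['orientation'])@np.array([u[0],-u[1],-1])
def onz(c,px,z):
    e,d=ray(c,px); return e+d*(z-e[2])/d[2]
def proj(c,P):
    p=rot(c['orientation']).T@(np.array(P,float)-np.array(c['eye'])); p=p*[1,-1,-1]
    return cv2.projectPoints(p.reshape(1,1,3),np.zeros(3),np.zeros(3),np.array(c['K'],float),np.array(c['dist'],float))[0][0,0]
def two(c1,p1,c2,p2):
    e1,d1=ray(c1,p1);e2,d2=ray(c2,p2)
    s=np.linalg.lstsq(np.c_[d1,-d2],e2-e1,rcond=None)[0]
    a,b=e1+s[0]*d1,e2+s[1]*d2
    return (a+b)/2,np.linalg.norm(a-b)
E
python3 - <<'E'
from h import *
print(observe())
for n in ['scene','top']:
    c=read_camera(n); print(n,c['eye'],c['orientation'],c['K'],c['dist'])
    cv2.imwrite(f'pics/{n}0.png',cv2.resize(c['image'][:,:,::-1],(800,600)))
    np.save(f'{n}0.npy',c,allow_pickle=True)
E
```

```text
pics
{'t': 0.0, 'joint_pos': array([59.25497129, 36.06137643,  2.2021069 , 86.99285392, -1.54756052,
       57.08242866, -1.14521149]), 'dq': array([-0.0715468 ,  0.01603418, -0.0231736 , -0.06091253,  0.06822802,
        0.02351555,  0.00597904]), 'effort': array([-1.45461954e-04, -5.49718416e+01,  1.14350628e+00, -1.86631966e+01,
       -5.21326822e-02,  2.35349871e-02,  1.47846376e-04]), 'ee_pos': array([ 0.29475517, -0.57902671,  0.40374334]), 'eef_rot': array([-1.79893005e+02,  7.18296458e-04,  2.69757993e+01]), 'wrist_force': array([ 0.56423914, -1.44295003, -0.26170835]), 'ft_torque': array([-0.01725755,  0.03273708, -0.02891902]), 'grip_force': 0.0, 'finger_gap': 0.09436271101937692}
scene [1.35853926 0.4618298  0.74902722] [ 53.74083612  -0.88327126 128.34220142] [[499.76128929   0.         254.06802312]
 [  0.         499.76128929 182.66839096]
 [  0.           0.           1.        ]] [-0.13608361  0.          0.          0.          0.        ]
top [ 0.44784485 -0.08442118  1.2370494 ] [  8.48422677   0.69718347 -90.7922341 ] [[403.49210862   0.         261.84272112]
 [  0.         403.49210862 194.76932408]
 [  0.           0.           1.        ]] [-0.11694754  0.          0.          0.          0.        ]
```

View pics/scene0.png

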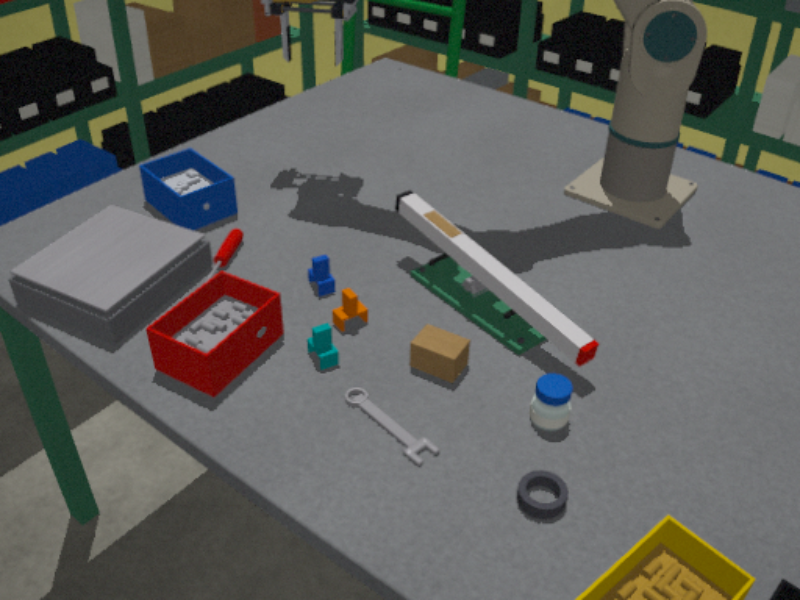

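View pics/top0.png

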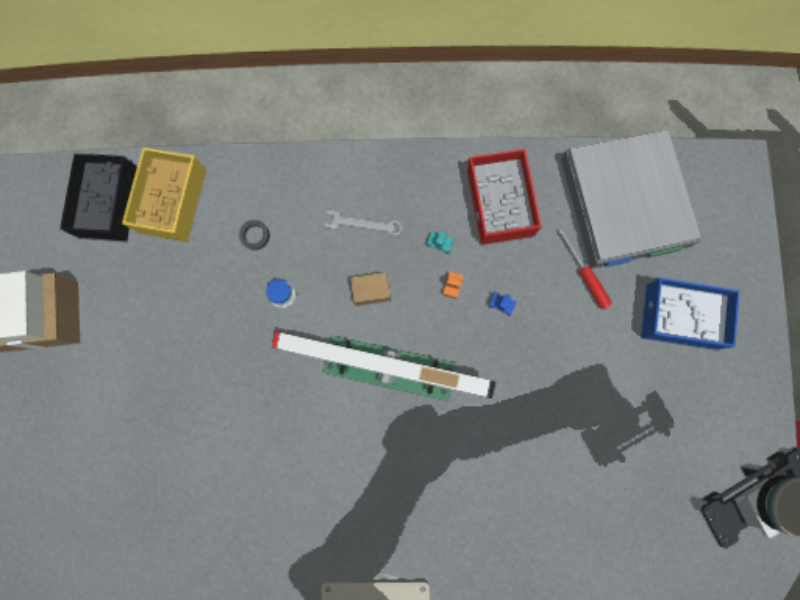

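Top view (800x600): tube with red end at (276,340), black end at (492,388), green stand around (390,368). There are three clip-shaped things: turquoise (440,241), orange (453,284) and blue (502,302). Only the one at (453,284) is orange, so it fits. Next I'll measure and confirm it in a crop.

Run:
```python
from h import *
C={n:np.load(f'{n}0.npy',allow_pickle=True).item() for n in('top','scene')}
def comps(c,lo,hi,amin=8):
    h=cv2.cvtColor(c['image'],cv2.COLOR_RGB2HSV); m=cv2.inRange(h,lo,hi)
    n,l,s,ce=cv2.connectedComponentsWithStats(m)
    return [(s[i,4],ce[i].round(1),s[i,:4],l==i) for i in range(1,n) if s[i,4]>=amin]
for n,c in C.items():
    for nm,lo,hi in [('red',(0,180,120),(4,255,255)),('orange',(5,180,120),(16,255,255)),('white',(0,0,190),(180,40,255)),('green',(60,60,30),(85,255,160))]:
        for a,ce,b,m in comps(c,lo,hi,12 if nm!='green' else 60):
            print(n,nm,a,ce,b, onz(c,ce,{'red':.05,'orange':.03,'white':.085,'green':.012}[nm])[:2].round(4))
c=C['top'];im=c['image'][:,:,::-1]
a=cv2.resize(im[140:260,170:350],(720,480),interpolation=cv2.INTER_CUBIC)
cv2.imwrite('pics/crop1.png',a)
```

```text
top red 15 [325.9  97.9] [320  97  13   3] [ 0.9266 -0.2759]
top red 43 [303.4 111. ] [301 100   7  29] [ 0.8845 -0.2043]
top red 14 [333.1 146.9] [328 146  11   3] [ 0.7688 -0.2909]
top red 138 [380.4 182.7] [372 171  19  26] [ 0.6562 -0.4296]
top red 15 [176. 217.] [175 213   3   9] [0.5622 0.1839]
top white 676 [  7.8 194.6] [  0 173  17  43] [0.6326 0.7069]
top white 1005 [441.5 199.9] [421 183  41  35] [ 0.5964 -0.6002]
top white 959 [224.3 228.2] [178 213  97  32] [0.5249 0.0359]
top white 14 [  8.3 218.9] [  4 218   9   3] [0.5578 0.6992]
top white 242 [299.9 245.5] [276 236  37  18] [ 0.4726 -0.1788]
top white 48 [491.7 338.9] [486 332  12  12] [ 0.189  -0.7302]
top white 117 [263.9 379.1] [250 374  24  10] [ 0.1037 -0.0713]
top green 118 [235.  222.1] [224 218  26   9] [0.5479 0.0109]
top green 128 [266. 229.] [252 224  27  11] [ 0.5256 -0.0832]
top green 530 [246.6 243.6] [207 231  81  25] [ 0.4823 -0.0239]
top green 60 [285.  233.2] [280 230  12   8] [ 0.512  -0.1406]
scene red 146 [146.6 155.6] [138 147  17  19] [ 0.6875 -0.4056]
scene red 43 [141.8 176.9] [130 173  24  1
[... 229 characters left out ...]
3.6 196.4] [213 185  22  22] [ 0.6708 -0.159 ]
scene white 114 [267.  130.4] [258 125  19  12] [ 0.4383 -0.2097]
scene white 914 [334.9 186.2] [289 150  90  72] [0.5371 0.0563]
scene green 396 [26.4  8. ] [ 0  0 45 26] [ 0.1185 -1.9951]
scene green 2780 [86.  56.9] [  0   0 180 105] [ 0.3306 -1.1713]
scene green 3050 [299.8  30.2] [219   0 175  70] [-0.4533 -0.7005]
scene green 67 [368.6   3.9] [365   0   9  10] [-1.0459 -0.6674]
scene green 2691 [479.9  54.6] [436   0  76 110] [-0.7426  0.0133]
scene green 436 [195.2  30. ] [185   8  17  50] [-0.1565 -1.0495]
scene green 1744 [305.3 195. ] [263 164  86  63] [ 0.5238 -0.0256]
scene green 2662 [ 30.5 265.8] [  0 196  63 140] [ 1.086  -0.3291]
```

View pics/crop1.png

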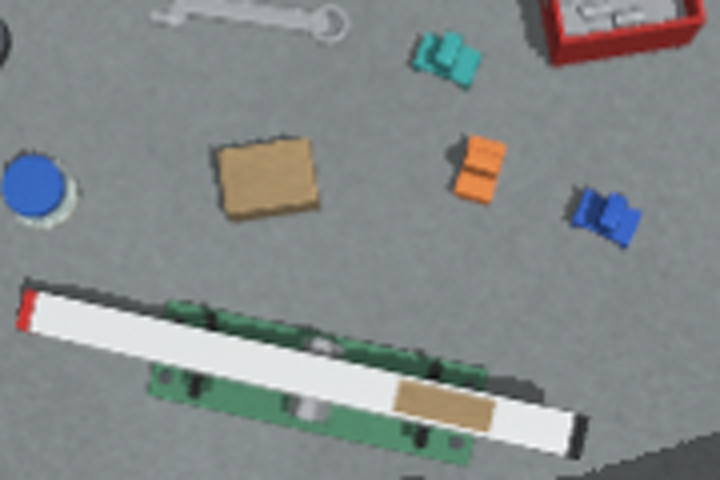

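The crop shows the orange clip at crop (480,170), i.e. full-res top (290,182). Its turquoise neighbour is at (447,58) and the blue one at (605,215). The clip's long side is almost square to the tube. Stand corners in the crop are about (168,298), (486,366), (470,463) and (150,392).

Run:
```python
from h import *
C={n:np.load(f'{n}0.npy',allow_pickle=True).item() for n in('top','scene')}
c=C['top']; q=lambda x,y:(170+(x+.5)/4-.5,140+(y+.5)/4-.5)
P=np.array([onz(c,q(*p),.012) for p in [(168,298),(486,366),(470,463),(150,392)]])
print(P.round(4)); print('sides',[np.linalg.norm(P[i]-P[(i+1)%4]).round(4) for i in range(4)],'centre',P.mean(0).round(4))
E_=np.array([onz(c,q(*p),.06) for p in [(322,342),(308,412)]]);print('edge ends',E_.round(4),E_.mean(0).round(4))
d=(P[0]-P[1])+(P[3]-P[2]); print('stand yaw',np.degrees(np.arctan2(d[1],d[0])))
# tube outline ends
for n in C:
    c=C[n];h=cv2.cvtColor(c['image'],cv2.COLOR_RGB2HSV)
    if n=='top':
        a,b=onz(c,q(25,310),.06),onz(c,q(580,437),.11);print(a,b,np.linalg.norm(a-b)); d=a-b;print(np.degrees(np.arctan2(d[1],d[0])))
# clip
c=C['top'];h=cv2.cvtColor(c['image'],cv2.COLOR_RGB2HSV)
m=cv2.inRange(h,(5,150,90),(18,255,255)); m[:170]=0;m[200:]=0;m[:,:270]=0;m[:,310:]=0
y,x=np.nonzero(m);print('mask',len(x),x.mean(),y.mean(),x.min(),x.max(),y.min(),y.max())
r=cv2.minAreaRect(np.c_[x,y].astype(np.float32));print(r)
bp=cv2.boxPoints(r);B=np.array([onz(c,p,.024) for p in bp]);print(B.round(4))
c=C['scene'];h=cv2.cvtColor(c['image'],cv2.COLOR_RGB2HSV);m=cv2.inRange(h,(5,150,60),(18,255,255));m[:180]=0;m[220:]=0;m[:,:205]=0;m[:,245:]=0
y,x=np.nonzero(m);print([(yy,x[y==yy].min(),x[y==yy].max()) for yy in np.unique(y)])
a=cv2.resize(np.hstack([c['image'][170:225,195:255],C['top']['image'][158:213,262:322]])[:,:,::-1],None,fx=6.5,fy=6.5,interpolation=cv2.INTER_CUBIC);cv2.imwrite('pics/crop2.png',a)
```

```text
[[ 0.5733  0.0824  0.012 ]
 [ 0.518  -0.1593  0.012 ]
 [ 0.4452 -0.1456  0.012 ]
 [ 0.5018  0.096   0.012 ]]
sides [np.float64(0.2479), np.float64(0.0741), np.float64(0.2481), np.float64(0.0728)] centre [ 0.5096 -0.0316  0.012 ]
edge ends [[ 0.5345 -0.0371  0.06  ]
 [ 0.4838 -0.0264  0.06  ]] [ 0.5092 -0.0317  0.06  ]
stand yaw 76.95834543785602
[0.56091533 0.18198048 0.06      ] [ 0.46202403 -0.2174416   0.11      ] 0.4145087319014051
76.09400832915995
mask 130 289.46923076923076 182.14615384615385 284 295 175 190
((289.4266357421875, 182.07798767089844), (8.71622085571289, 14.846308708190918), 16.699243545532227)
[[ 0.649  -0.1373  0.024 ]
 [ 0.693  -0.1513  0.024 ]
 [ 0.6848 -0.1767  0.024 ]
 [ 0.6409 -0.1625  0.024 ]]
[(np.int64(184), np.int64(222), np.int64(223)), (np.int64(185), np.int64(219), np.int64(224)), (np.int64(186), np.int64(219), np.int64(225)), (np.int64(187), np.int64(219), np.int64(226)), (np.int64(188), np.int64(219), np.int64(227)), (np.int64(189), np.int64(219), np.int64(228)), (np.int64(190), np.int64(219), np.int64(228)), (np.int64(191), np.int64(219), np.int6
[... 248 characters left out ...]
int64(197), np.int64(215), np.int64(234)), (np.int64(198), np.int64(213), np.int64(234)), (np.int64(199), np.int64(213), np.int64(234)), (np.int64(200), np.int64(213), np.int64(234)), (np.int64(201), np.int64(213), np.int64(234)), (np.int64(202), np.int64(213), np.int64(234)), (np.int64(203), np.int64(213), np.int64(234)), (np.int64(204), np.int64(213), np.int64(234)), (np.int64(205), np.int64(213), np.int64(234)), (np.int64(206), np.int64(214), np.int64(219)), (np.int64(207), np.int64(214), np.int64(219)), (np.int64(208), np.int64(215), np.int64(219)), (np.int64(209), np.int64(216), np.int64(219)), (np.int64(210), np.int64(217), np.int64(219)), (np.int64(211), np.int64(218), np.int64(219))]
```

View pics/crop2.png

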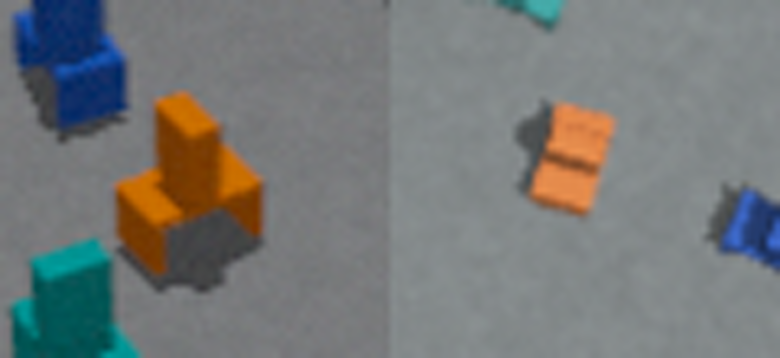

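The right-hand clip in the crop is orange, with its tab standing up. It is confirmed as the target at top px (289,182). First the push, from beyond the red end.

Emit:
move_arm --pt "0 15.2 -14.75 0 -10" --pt "0 15.2 -14.75 0 -10" --pt "0 15.2 -14.75 0 -10" --pt "0 15.2 -14.75 0 -10" --pt "0 15.2 -14.75 0 -10" --pt "0 15.2 -14.75 0 -10" --pt "0 15.2 -14.75 0 -10" --pt "0 15.2 -14.75 0 -10" --newtons 10

```text
t: 0.77
ee_pos: [0.4028, -0.262, 0.4046]
eef_rot: [-180.0, -0.0, 77.3]
wrist_force: [1.9, 0.3, 0.6]
finger_gap: 0.0441
grip_force: 0.0
```

```bash
cat >> h.py <<'E'
S0=np.array([.5094,-.0317]); YAW=77.; ux=np.array([np.cos(np.radians(YAW)),np.sin(np.radians(YAW))]); uy=np.array([-ux[1],ux[0]])
def go(target,yaw=YAW):
    "print move in tool units to a TCP target; a half turn allowed"
    o=observe(); M=rot(o['eef_rot']); d=M.T@(np.array(target)-o['ee_pos'])/.04
    y=np.degrees(np.arctan2(M[1,0],M[0,0])); print('t %.2f'%o['t'],'pos',o['ee_pos'].round(4),'rot',o['eef_rot'].round(2),'move',d.round(2),'spin',round(-((yaw-y+180)%360-180)/5,2),'f',o['wrist_force'].round(2),'gap',o['finger_gap'].round(4))
def st(s,l,z): return np.r_[S0+s*ux+l*uy,z]
E
python3 -c "
from h import *
go(st(.26,0,.40)); print(observe()['joint_pos'].round(0))"
```

```text
Traceback (most recent call last):
  File "h.py", line 24, in go
    y=np.degrees(np.arctan2(M[1,0],M[0,0])); print('t %.2f'%o['t'],'pos',o['ee_pos'].round(4),'rot',o['eef_rot'].round(2),'move',d.round(2),'spin',round(-((yaw-y+180)%360-180)/5,2),'f',o['wrist_force'].round(2),'gap',o['finger_gap'].round(4))
                                                                                                                                                                                                                         ^^^^^^^^^^^^^^^^^^^^^
AttributeError: 'float' object has no attribute 'round'
```

Emit:
move_arm --pt "0 12.6 1.25 0 0" --pt "0 12.6 1.25 0 0" --pt "0 12.6 1.25 0 0" --pt "0 12.6 1.25 0 0" --pt "0 12.6 1.25 0 0" --pt "0 12.6 1.25 0 0" --pt "0 12.6 1.25 0 0" --pt "0 12.6 1.25 0 0"

```text
t: 1.43
ee_pos: [0.5097, 0.0538, 0.4045]
eef_rot: [-180.0, 0.0, 77.0]
wrist_force: [0.4, -0.4, -0.5]
finger_gap: 0.0006
grip_force: 0.0
```

```bash
sed -i "s/o\['finger_gap'\].round(4)/round(float(o['finger_gap']),4)/" h.py
python3 -c "
from h import *
go(st(.26,0,.24)); print(observe()['joint_pos'].round(0))"
```

```text
t 1.43 pos [0.5097 0.0538 0.4045] rot [-1.7998e+02  2.0000e-02  7.6970e+01] move [4.42 0.47 4.11] spin -0.01 f [ 0.41 -0.43 -0.49] gap 0.0006
[  2.  25. -16. 108.   9.  47. -31.]
```

Emit:
move_arm --pt "0 4.3 0.45 0 0" --pt "0 4.3 0.45 0 0" --pt "0 4.3 0.45 0 0" --pt "0 4.3 0.45 0 0" --pt "0 4.3 0.45 0 0" --pt "0 4.3 0.45 4.1 0" --pt "0 4.3 0.45 4.1 0" --pt "0 4.3 0.45 4.1 0"

```text
t: 2.1
ee_pos: [0.5658, 0.2155, 0.2786]
eef_rot: [179.9, -0.0, 77.0]
wrist_force: [0.6, -0.6, -0.8]
finger_gap: 0.0004
grip_force: 0.0
```

Emit:
move_arm --pt "0 0 0 1 0" --pt "0 0 0 1 0" --pt "0 0 0 1 0"

```text
t: 2.35
ee_pos: [0.565, 0.2149, 0.2379]
eef_rot: [-179.7, 0.2, 77.0]
wrist_force: [-0.4, -0.2, 0.9]
finger_gap: 0.0004
grip_force: 0.0
```

```bash
python3 -c "
from h import *
go(st(.26,0,.24))
c=read_camera('scene');cv2.imwrite('pics/s1.png',cv2.resize(c['image'][100:260,250:460,::-1],(787,600),interpolation=cv2.INTER_CUBIC))"
```

```text
t 2.35 pos [0.565  0.2149 0.2379] rot [-179.75    0.18   76.98] move [ 0.18  0.03 -0.05] spin -0.0 f [-0.41 -0.19  0.92] gap 0.0004
```

View pics/s1.png

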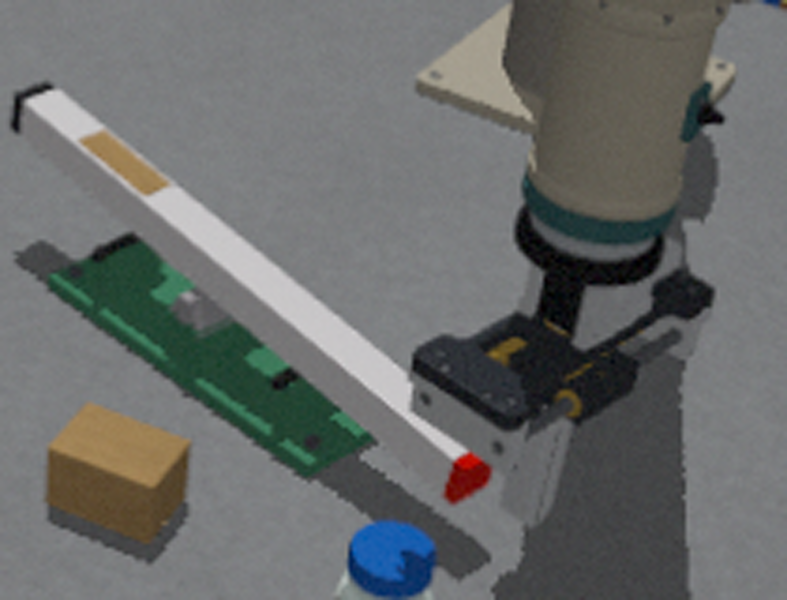

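The view shows the closed fingers standing just beyond the red cap (470,478). The tube is tipped with the black end up at (30,105). I'll push in gentle steps.

Emit:
move_arm --pt "0 -0.2 0 0 0" --pt "0 -0.4 0 0 0" --pt "0 -0.5 0 0 0" --pt "0 -0.6 0 0 0" --pt "0 -0.7 0 0 0" --pt "0 -0.8 0 0 0" --pt "0 -0.9 0 0 0" --pt "0 -0.9 0 0 0"

```text
t: 3.07
ee_pos: [0.5589, 0.1823, 0.242]
eef_rot: [179.7, -0.4, 77.0]
wrist_force: [1.0, 5.3, 2.2]
finger_gap: 0.0003
grip_force: 2.7
```

```bash
cat >> h.py <<'E'
def onplane(c,px,l=0):
    e,d=ray(c,px); n=np.r_[uy,0]; p=e+d*((l-n@(e-np.r_[S0,0]))/(n@d)); return np.array([ux@(p[:2]-S0),p[2]])
def tube(c=None,show=True):
    c=c or read_camera('scene'); h=cv2.cvtColor(c['image'],cv2.COLOR_RGB2HSV)
    win=np.zeros(h.shape[:2],np.uint8); win[105:245,235:400]=255
    m=cv2.inRange(h,(0,180,70),(5,255,255))&win
    n,l,s,ce=cv2.connectedComponentsWithStats(m); r=None
    if n>1:
        i=1+np.argmax(s[1:,4]); r=onplane(c,ce[i])
    w=cv2.inRange(h,(0,0,185),(180,45,255))&win
    w2=w|(cv2.inRange(h,(8,60,100),(22,200,255))&win)
    n,l,s,ce=cv2.connectedComponentsWithStats(w2); i=1+np.argmax(s[1:,4]); y,x=np.nonzero(l==i)
    vx,vy,x0,y0=cv2.fitLine(np.c_[x,y].astype(np.float32),cv2.DIST_L2,0,.01,.01).ravel()
    t=((x-x0)*vx+(y-y0)*vy); A=onplane(c,(x0+vx*t.min(),y0+vy*t.min()),0);B=onplane(c,(x0+vx*t.max(),y0+vy*t.max()),0)
    if A[0]>B[0]:A,B=B,A
    print('t',round(observe()['t'],2),'red s,z',None if r is None else r.round(4),'white ends',A.round(4),B.round(4),'tilt',round(-np.arctan2(B[1]-A[1],B[0]-A[0]),4))
E
python3 -c "
from h import *
tube(np.load('scene0.npy',allow_pickle=True).item()); go(st(.26,0,.24)); tube()"
```

```text
t 3.07 red s,z [0.2119 0.048 ] white ends [-0.1837  0.1152] [0.2102 0.0619] tilt 0.1346
t 3.07 pos [0.5589 0.1823 0.242 ] rot [179.74  -0.4   77.01] move [ 1.01 -0.    0.06] spin 0.0 f [1.03 5.26 2.23] gap 0.0003
t 3.12 red s,z [0.1941 0.037 ] white ends [-0.1976  0.1196] [0.194  0.0579] tilt 0.1561
```

Emit:
move_arm --pt "0 0.25 0 0 0" --pt "0 0.5 0 0 0" --pt "0 0.5 0 0 0" --pt "0 0.5 0 0 0"

```text
t: 3.45
ee_pos: [0.5622, 0.2004, 0.2397]
eef_rot: [-180.0, 0.0, 77.0]
wrist_force: [0.4, -0.2, 0.1]
finger_gap: 0.0008
grip_force: 0.0
```

```bash
python3 -c "
from h import *
go(st(.26,0,.24)); tube(); a=read_camera('scene')['image'][100:260,250:460];c=read_camera('top');b=c['image'][190:260,160:310]
b=cv2.resize(b,(630,294));a=cv2.resize(a,(394,300))
v=np.zeros((600,640,3),np.uint8);v[:300,:394]=a;v[300:594,:630]=b;cv2.imwrite('pics/s2.png',v[:,:,::-1])"
```

```text
t 3.45 pos [0.5622 0.2004 0.2397] rot [-1.800e+02  1.000e-02  7.705e+01] move [ 0.55  0.02 -0.01] spin 0.01 f [ 0.37 -0.22  0.08] gap 0.0008
t 3.5 red s,z [0.1983 0.0431] white ends [-0.1983  0.1158] [0.1951 0.0605] tilt 0.1396
```

View pics/s2.png

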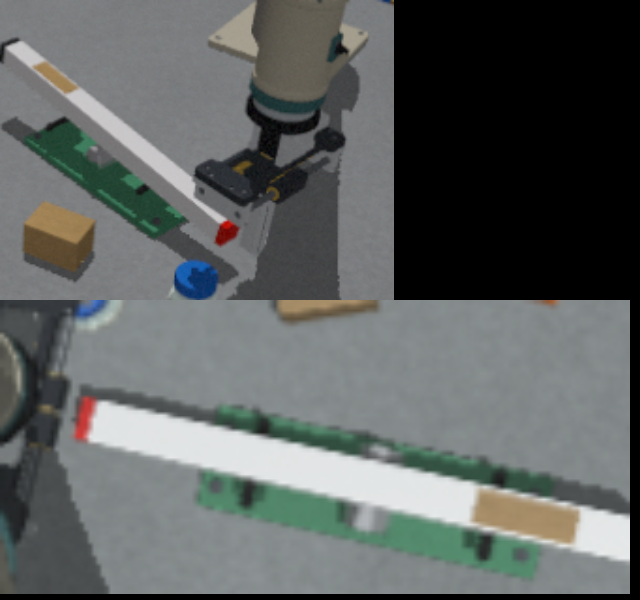

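The picture shows the tube straight on the stand and still tipped, having slid about 14 mm. While pushing, the cap was being dragged down slightly, so the finger will now follow the tube's slope. Next push is about 12 mm, then retract and check.

Emit:
move_arm --pt "0 -0.25 0 -0.01 0" --pt "0 -0.45 0 -0.02 0" --pt "0 -0.55 0 -0.035 0" --pt "0 -0.65 0 -0.047 0" --pt "0 -0.75 0 -0.06 0" --pt "0 -0.78 0 -0.063 0" --pt "0 -0.78 0 -0.063 0"

```text
t: 4.18
ee_pos: [0.5553, 0.169, 0.2423]
eef_rot: [180.0, 0.0, 76.9]
wrist_force: [1.0, 1.5, -1.4]
finger_gap: 0.0007
grip_force: 1.3
```

Emit:
move_arm --pt "0 0.25 0 0 0" --pt "0 0.4 0 0 0" --pt "0 0.4 0 0 0" --pt "0 0.4 0 0 0"

```text
t: 4.52
ee_pos: [0.5587, 0.1855, 0.242]
eef_rot: [-180.0, 0.0, 77.0]
wrist_force: [-0.3, 0.6, 0.2]
finger_gap: 0.0004
grip_force: 0.0
```

```bash
python3 -c "
from h import *
go(st(.26,0,.24)); tube()"
```

```text
t 4.52 pos [0.5587 0.1855 0.242 ] rot [-1.7998e+02  4.0000e-02  7.7040e+01] move [0.93 0.02 0.05] spin 0.01 f [-0.33  0.65  0.21] gap 0.0004
t 4.57 red s,z [0.1837 0.0455] white ends [-0.2155  0.1165] [0.1786 0.0622] tilt 0.137
```

Emit:
move_arm --pt "0 -0.2 0 0 0" --pt "0 -0.38 0 0 0" --pt "0 -0.45 0 -0.01 0" --pt "0 -0.52 0 -0.018 0" --pt "0 -0.58 0 -0.025 0" --pt "0 -0.58 0 -0.025 0" --pt "0 -0.3 0 -0.025 0" --pt "0 -0.18 0 -0.025 0"

```text
t: 5.23
ee_pos: [0.5573, 0.1784, 0.2432]
eef_rot: [-180.0, 0.1, 77.0]
wrist_force: [1.6, 0.4, -0.7]
finger_gap: 0.0006
grip_force: 0.0
```

Emit:
move_arm --pt "0 0 0 0 0" --pt "0 0 0 0 0" --pt "0 0 0 0 0"

```text
t: 5.48
ee_pos: [0.5571, 0.1777, 0.243]
eef_rot: [-180.0, 0.1, 77.0]
wrist_force: [-0.1, 0.1, 0.1]
finger_gap: 0.0005
grip_force: 0.0
```

```bash
python3 -c "
from h import *
go(st(.26,0,.24)); tube()"
```

```text
t 5.48 pos [0.5571 0.1777 0.243 ] rot [-1.7997e+02  7.0000e-02  7.6980e+01] move [1.13 0.02 0.07] spin -0.0 f [-0.14  0.12  0.07] gap 0.0005
t 5.53 red s,z [0.1768 0.0464] white ends [-0.2228  0.1172] [0.1718 0.0624] tilt 0.138
```

Emit:
move_arm --pt "0 -0.2 0 0 0" --pt "0 -0.38 0 0 0" --pt "0 -0.45 0 -0.01 0" --pt "0 -0.52 0 -0.018 0" --pt "0 -0.58 0 -0.025 0" --pt "0 -0.58 0 -0.025 0" --pt "0 -0.3 0 -0.025 0" --pt "0 -0.18 0 -0.025 0"

```text
t: 6.2
ee_pos: [0.5557, 0.1714, 0.2441]
eef_rot: [-180.0, 0.1, 77.0]
wrist_force: [-0.6, -0.1, -0.6]
finger_gap: 0.0003
grip_force: 0.0
```

Emit:
move_arm --pt "0 0 0 0 0" --pt "0 0 0 0 0" --pt "0 0 0 0 0"

```text
t: 6.45
ee_pos: [0.5555, 0.1706, 0.244]
eef_rot: [-180.0, 0.1, 77.0]
wrist_force: [-0.5, -1.1, 0.1]
finger_gap: 0.0004
grip_force: 0.0
```

```bash
python3 -c "
from h import *
go(st(.26,0,.24)); tube()"
```

```text
t 6.45 pos [0.5555 0.1706 0.244 ] rot [-1.7997e+02  8.0000e-02  7.6970e+01] move [1.31 0.01 0.1 ] spin -0.01 f [-0.47 -1.14  0.1 ] gap 0.0004
t 6.5 red s,z [0.1692 0.047 ] white ends [-0.2276  0.1175] [0.1652 0.0629] tilt 0.1382
```

Emit:
move_arm --pt "0 -0.2 0 0 0" --pt "0 -0.38 0 0 0" --pt "0 -0.45 0 -0.01 0" --pt "0 -0.52 0 -0.018 0" --pt "0 -0.58 0 -0.025 0" --pt "0 -0.58 0 -0.025 0" --pt "0 -0.3 0 -0.025 0" --pt "0 -0.18 0 -0.025 0"

```text
t: 7.17
ee_pos: [0.554, 0.1643, 0.2451]
eef_rot: [-180.0, 0.1, 77.0]
wrist_force: [0.2, 0.0, 0.8]
finger_gap: 0.0004
grip_force: 0.0
```

Emit:
move_arm --pt "0 0 0 0 0" --pt "0 0 0 0 0" --pt "0 0 0 0 0"

```text
t: 7.42
ee_pos: [0.5538, 0.1635, 0.245]
eef_rot: [-180.0, 0.1, 77.0]
wrist_force: [0.5, -0.3, 0.1]
finger_gap: 0.0009
grip_force: 0.0
```

```bash
python3 -c "
from h import *
go(st(.26,0,.24)); tube()"
```

```text
t 7.42 pos [0.5538 0.1635 0.245 ] rot [-1.7997e+02  8.0000e-02  7.6970e+01] move [1.49 0.02 0.12] spin -0.01 f [ 0.48 -0.34  0.1 ] gap 0.0009
t 7.47 red s,z [0.1614 0.0476] white ends [-0.2351  0.118 ] [0.1566 0.0635] tilt 0.1384
```

Emit:
move_arm --pt "0 -0.2 0 0 0" --pt "0 -0.38 0 0 0" --pt "0 -0.45 0 -0.01 0" --pt "0 -0.52 0 -0.018 0" --pt "0 -0.58 0 -0.025 0" --pt "0 -0.58 0 -0.025 0" --pt "0 -0.3 0 -0.025 0" --pt "0 -0.18 0 -0.025 0"

```text
t: 8.13
ee_pos: [0.5525, 0.1574, 0.2462]
eef_rot: [-180.0, 0.0, 77.0]
wrist_force: [-0.3, 0.4, 0.3]
finger_gap: 0.0004
grip_force: 0.0
```

Emit:
move_arm --pt "0 0 0 0 0" --pt "0 0 0 0 0" --pt "0 0 0 0 0"

```text
t: 8.38
ee_pos: [0.5522, 0.1566, 0.246]
eef_rot: [-180.0, 0.1, 77.0]
wrist_force: [-0.8, 0.4, 0.6]
finger_gap: 0.0005
grip_force: 0.0
```

```bash
python3 -c "
from h import *
go(st(.26,0,.24)); tube()"
```

```text
t 8.38 pos [0.5522 0.1566 0.246 ] rot [-1.7997e+02  7.0000e-02  7.6970e+01] move [1.67 0.02 0.15] spin -0.01 f [-0.78  0.43  0.63] gap 0.0005
t 8.43 red s,z [0.1545 0.0474] white ends [-0.2446  0.119 ] [0.1497 0.0637] tilt 0.1394
```

Emit:
move_arm --pt "0 -0.2 0 0 0" --pt "0 -0.38 0 0 0" --pt "0 -0.45 0 -0.01 0" --pt "0 -0.52 0 -0.018 0" --pt "0 -0.58 0 -0.025 0" --pt "0 -0.58 0 -0.025 0" --pt "0 -0.3 0 -0.025 0" --pt "0 -0.18 0 -0.025 0"

```text
t: 9.1
ee_pos: [0.5508, 0.1504, 0.2472]
eef_rot: [-180.0, 0.0, 77.0]
wrist_force: [-0.0, 0.6, 0.1]
finger_gap: 0.0004
grip_force: 0.0
```

Emit:
move_arm --pt "0 0 0 0 0" --pt "0 0 0 0 0" --pt "0 0 0 0 0"

```text
t: 9.35
ee_pos: [0.5506, 0.1495, 0.247]
eef_rot: [-180.0, 0.1, 77.0]
wrist_force: [0.2, 0.6, -0.3]
finger_gap: 0.0005
grip_force: 0.0
```

```bash
python3 -c "
from h import *
go(st(.26,0,.24)); tube()"
```

```text
t 9.35 pos [0.5506 0.1495 0.247 ] rot [-1.7997e+02  7.0000e-02  7.6970e+01] move [1.86 0.02 0.17] spin -0.01 f [ 0.18  0.57 -0.26] gap 0.0005
t 9.4 red s,z [0.1425 0.0604] white ends [-0.2615  0.0767] [0.0878 0.0888] tilt -0.0346
```

Emit:
move_arm --pt "0 0 0 0 0" --pt "0 0 0 0 0" --pt "0 0 0 0 0" --pt "0 0 0 0 0"

```text
t: 9.73
ee_pos: [0.5508, 0.1497, 0.2472]
eef_rot: [180.0, 0.0, 77.0]
wrist_force: [0.0, 0.2, -0.5]
finger_gap: 0.0004
grip_force: 0.0
```

```bash
python3 -c "
from h import *
tube(); c=read_camera('scene');cv2.imwrite('pics/s3.png',cv2.resize(c['image'][100:250,230:430,::-1],(800,600),interpolation=cv2.INTER_CUBIC))"
```

```text
t 9.78 red s,z [0.1394 0.0633] white ends [-0.2617  0.0648] [0.0864 0.0937] tilt -0.0828
```

View pics/s3.png

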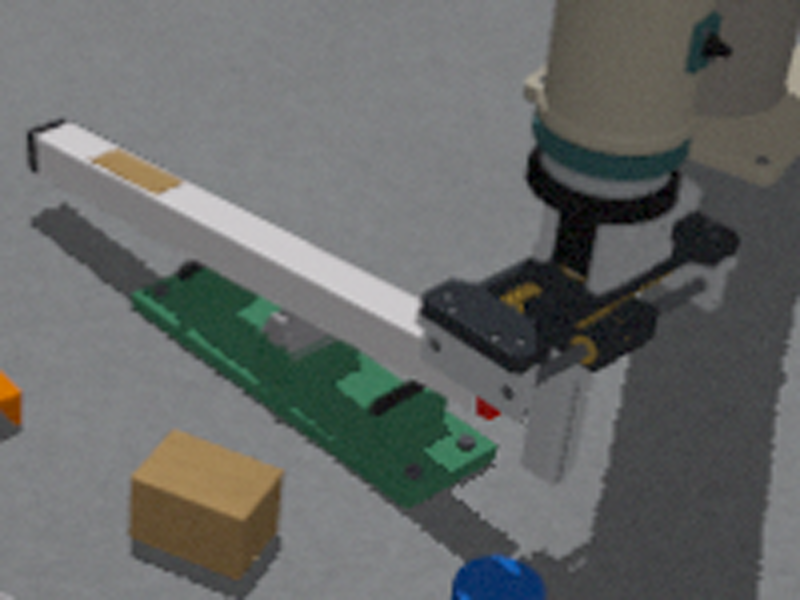

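The picture shows the tube past level, with its black end (35,145) going low, and it may still be rocking. I'll back the gripper off clear and watch.

Emit:
move_arm --pt "0 0.5 0 0 0" --pt "0 1 0 0 0" --pt "0 1.5 0 0 0" --pt "0 2 0 0 0" --pt "0 2 0 0 0" --pt "0 2 0 0 0"

```text
t: 10.33
ee_pos: [0.5685, 0.2287, 0.2471]
eef_rot: [-180.0, -0.0, 77.1]
wrist_force: [0.2, 0.5, 0.4]
finger_gap: 0.0005
grip_force: 0.0
```

```bash
python3 -c "
from h import *
for i in range(8): tube()
c=read_camera('scene');cv2.imwrite('pics/s4.png',cv2.resize(c['image'][100:250,230:430,::-1],(640,480),interpolation=cv2.INTER_CUBIC))"
```

```text
t 10.38 red s,z [0.1456 0.0877] white ends [-0.2599  0.0592] [0.1421 0.1021] tilt -0.1063
t 10.43 red s,z [0.1457 0.0882] white ends [-0.2598  0.0594] [0.142  0.1021] tilt -0.1058
t 10.48 red s,z [0.145  0.0874] white ends [-0.2598  0.0594] [0.142  0.1021] tilt -0.1058
t 10.53 red s,z [0.1454 0.0878] white ends [-0.2598  0.0594] [0.142 0.102] tilt -0.1056
t 10.58 red s,z [0.1456 0.0884] white ends [-0.2598  0.0594] [0.1421 0.1021] tilt -0.1059
t 10.63 red s,z [0.1459 0.0882] white ends [-0.2598  0.0593] [0.142  0.1021] tilt -0.1059
t 10.68 red s,z [0.1457 0.0881] white ends [-0.2598  0.0594] [0.142  0.1021] tilt -0.1058
t 10.73 red s,z [0.1461 0.0881] white ends [-0.2599  0.0593] [0.1421 0.1021] tilt -0.1062
```

View pics/s4.png

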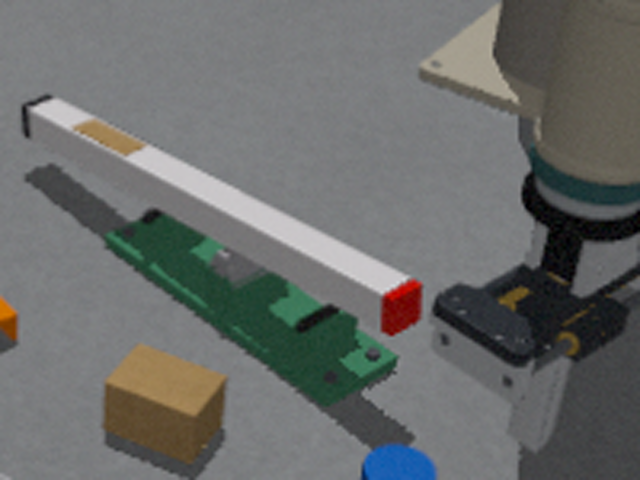

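The tube settled black-side down: tilt reads −0.106, where −0.12 is expected, so level should read about +0.016. From the step sizes, the balance point now lies about 3–4 mm past centre. I'll go round to the black end and push back in about 1 mm steps.

Emit:
move_arm --pt "0 0 0 -1 0" --pt "0 0 0 -2 0" --pt "0 0 0 -3.1 0" --pt "0 -1 0 -3.1 0" --pt "0 -2 0 -3.1 0" --pt "0 -3 0 -3.1 0" --pt "0 -4 0 -3.1 0" --pt "0 -5 0 -3.1 0"

```text
t: 11.45
ee_pos: [0.5228, 0.0312, 0.3715]
eef_rot: [180.0, 0.0, 77.0]
wrist_force: [0.4, -0.7, -1.1]
finger_gap: 0.0003
grip_force: 0.0
```

Emit:
move_arm --pt "0 -1 0 0 0" --pt "0 -2 0 0 0" --pt "0 -3 0 0 0" --pt "0 -4 0 0 0" --pt "0 -5 0 0 0" --pt "0 -6 0 0 0" --pt "0 -7 0 0 0" --pt "0 -8 0 0 0"

```text
t: 12.12
ee_pos: [0.4506, -0.2807, 0.3714]
eef_rot: [180.0, 0.0, 77.0]
wrist_force: [-0.3, -0.6, -0.4]
finger_gap: 0.0006
grip_force: 0.0
```

```bash
python3 -c "
from h import *
go(st(-.32,0,.24)); tube()"
```

```text
t 12.12 pos [ 0.4506 -0.2807  0.3714] rot [1.7998e+02 1.0000e-02 7.6960e+01] move [-1.6   0.03  3.29] spin -0.01 f [-0.34 -0.62 -0.39] gap 0.0006
t 12.17 red s,z [0.1464 0.0891] white ends [-0.156 -0.164] [-0.0162 -0.1007] tilt -0.4251
```

Emit:
move_arm --pt "0 -1 0 0 0" --pt "0 -1.4 0 0 0" --pt "0 -1.4 0 0 0" --pt "0 -1.4 0 1 0" --pt "0 -1.4 0 2 0" --pt "0 -1.4 0 3 0" --pt "0 -1.4 0 3.3 0" --pt "0 -1.4 0 3.3 0"

```text
t: 12.83
ee_pos: [0.4381, -0.3311, 0.2359]
eef_rot: [-179.6, -0.2, 77.1]
wrist_force: [-0.6, -0.5, -0.2]
finger_gap: 0.0008
grip_force: 0.0
```

Emit:
move_arm --pt "0 0 0 0 0" --pt "0 0 0 0 0"

```text
t: 13.0
ee_pos: [0.4399, -0.333, 0.2405]
eef_rot: [179.9, 0.0, 77.0]
wrist_force: [-1.1, 1.0, 0.2]
finger_gap: 0.0001
grip_force: 0.0
```

```bash
python3 -c "
from h import *
go(st(-.32,0,.24)); tube()
c=read_camera('scene')
a=c['image'][90:250,210:430,::-1]
t=read_camera('top')['image'][185:285,190:350,::-1]
v=np.zeros((600,640,3),np.uint8);v[:300,:412]=cv2.resize(a,(412,300));v[300:,:480]=cv2.resize(t,(480,300));cv2.imwrite('pics/s5.png',v)"
```

```text
t 13.00 pos [ 0.4399 -0.333   0.2405] rot [1.7987e+02 2.0000e-02 7.7020e+01] move [-0.27 -0.    0.01] spin 0.0 f [-1.09  0.96  0.16] gap 0.0001
t 13.05 red s,z [0.1457 0.088 ] white ends [-0.1561 -0.1642] [-0.0162 -0.1008] tilt -0.4256
```

View pics/s5.png

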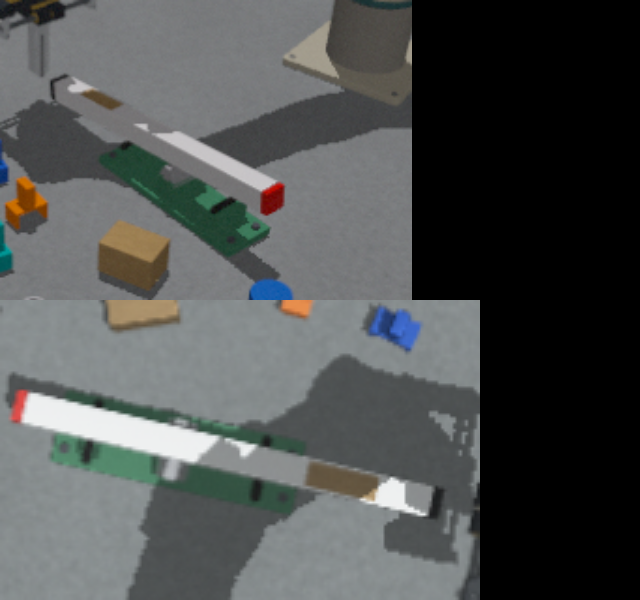

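The view shows the finger just beyond the black cap and the red cap up at (272,197) in the scene crop. From here I'll judge tilt by the red cap's height: 0.088 is black-down, about 0.071 is level and 0.050 is red-down.

Emit:
move_arm --pt "0 0.15 0 0 0" --pt "0 0.3 0 0 0" --pt "0 0.35 0 0 0" --pt "0 0.4 0 0 0" --pt "0 0.4 0 0 0"

```text
t: 13.57
ee_pos: [0.4428, -0.317, 0.2393]
eef_rot: [180.0, -0.0, 77.0]
wrist_force: [0.2, -0.4, -0.2]
finger_gap: 0.0005
grip_force: 0.0
```

```bash
cat >> h.py <<'E'
def redz():
    c=read_camera('scene'); h=cv2.cvtColor(c['image'],cv2.COLOR_RGB2HSV)
    m=cv2.inRange(h,(0,180,60),(6,255,255))|cv2.inRange(h,(175,180,60),(180,255,255)); m[:140]=0;m[245:]=0;m[:,:300]=0;m[:,420:]=0
    y,x=np.nonzero(m); r=onplane(c,(x.mean(),y.mean())); o=observe()
    f=o['wrist_force']; print('t %.2f'%o['t'],'red s,z',r.round(4),'npx',len(x),'tool s %.4f z %.4f'%(ux@(o['ee_pos'][:2]-S0),o['ee_pos'][2]),'f along',round(f[:2]@ux,2),'fz',round(f[2],2))
E
python3 -c "
from h import *
redz();redz();redz()"
```

```text
t 13.62 red s,z [0.1458 0.0876] npx 145 tool s -0.2934 z 0.2393 f along 0.29 fz -0.19
t 13.67 red s,z [0.1458 0.0876] npx 145 tool s -0.2937 z 0.2392 f along 0.65 fz 0.16
t 13.72 red s,z [0.1458 0.0876] npx 145 tool s -0.2939 z 0.2392 f along 0.12 fz -0.2
```

Emit:
move_arm --pt "0 0.05 0 0 0" --pt "0 0.1 0 0 0" --pt "0 0.1 0 0 0"

```text
t: 13.97
ee_pos: [0.4436, -0.3134, 0.2392]
eef_rot: [-180.0, -0.0, 77.0]
wrist_force: [0.1, -0.4, 0.0]
finger_gap: 0.0003
grip_force: 0.0
```

```bash
python3 -c "
from h import *
redz();redz()"
```

```text
t 14.02 red s,z [0.1459 0.0876] npx 144 tool s -0.2895 z 0.2392 f along 0.24 fz 0.52
t 14.07 red s,z [0.1459 0.0876] npx 144 tool s -0.2897 z 0.2392 f along -1.51 fz -0.76
```

Emit:
move_arm --pt "0 0.05 0 0 0" --pt "0 0.05 0 0 0"

```text
t: 14.23
ee_pos: [0.444, -0.3116, 0.2392]
eef_rot: [-180.0, -0.0, 77.0]
wrist_force: [-0.1, 1.3, 0.2]
finger_gap: 0.0006
grip_force: 0.0
```

```bash
python3 -c "
from h import *
redz();redz()"
```

```text
t 14.28 red s,z [0.1458 0.0876] npx 145 tool s -0.2875 z 0.2392 f along 0.84 fz -0.34
t 14.33 red s,z [0.1457 0.0874] npx 146 tool s -0.2877 z 0.2392 f along -0.73 fz 0.48
```

Emit:
move_arm --pt "0 0.05 0 0 0" --pt "0 0.05 0 0 0"

```text
t: 14.5
ee_pos: [0.4444, -0.3096, 0.2392]
eef_rot: [-180.0, -0.0, 77.0]
wrist_force: [-0.4, 0.3, -1.0]
finger_gap: 0.0003
grip_force: 0.0
```

```bash
python3 -c "
from h import *
redz();redz()"
```

```text
t 14.55 red s,z [0.1459 0.0876] npx 144 tool s -0.2855 z 0.2392 f along 0.64 fz 0.22
t 14.60 red s,z [0.1457 0.0872] npx 146 tool s -0.2856 z 0.2392 f along -0.23 fz -0.07
```

Emit:
move_arm --pt "0 0.05 0 0 0" --pt "0 0.05 0 0 0"

```text
t: 14.77
ee_pos: [0.4449, -0.3076, 0.2392]
eef_rot: [180.0, -0.0, 77.0]
wrist_force: [0.2, -0.8, -0.1]
finger_gap: 0.0005
grip_force: 0.0
```

```bash
python3 -c "
from h import *
redz();redz()"
```

```text
t 14.82 red s,z [0.1458 0.0876] npx 145 tool s -0.2835 z 0.2392 f along -0.53 fz 1.17
t 14.87 red s,z [0.1458 0.0876] npx 145 tool s -0.2836 z 0.2392 f along 0.03 fz -0.44
```

Emit:
move_arm --pt "0 0.05 0 0 0" --pt "0 0.05 0 0 0"

```text
t: 15.03
ee_pos: [0.4454, -0.3057, 0.2392]
eef_rot: [180.0, -0.0, 77.0]
wrist_force: [-0.1, -0.4, 0.3]
finger_gap: 0.0002
grip_force: 0.0
```

```bash
python3 -c "
from h import *
redz();redz()"
```

```text
t 15.08 red s,z [0.1458 0.0876] npx 145 tool s -0.2815 z 0.2392 f along 0.74 fz 0.28
t 15.13 red s,z [0.1457 0.0875] npx 146 tool s -0.2816 z 0.2392 f along -0.18 fz -0.11
```

Emit:
move_arm --pt "0 0.05 0 0 0" --pt "0 0.05 0 0 0"

```text
t: 15.3
ee_pos: [0.4458, -0.3038, 0.2392]
eef_rot: [180.0, -0.0, 77.0]
wrist_force: [0.3, -0.8, -0.6]
finger_gap: 0.0005
grip_force: 0.0
```

```bash
python3 -c "
from h import *
redz();redz()"
```

```text
t 15.35 red s,z [0.1457 0.0874] npx 146 tool s -0.2795 z 0.2392 f along -0.2 fz 0.48
t 15.40 red s,z [0.1458 0.0877] npx 146 tool s -0.2796 z 0.2392 f along -0.1 fz -0.03
```

Emit:
move_arm --pt "0 0.04 0 0 0" --pt "0 0.04 0 0 0"

```text
t: 15.57
ee_pos: [0.4461, -0.3023, 0.2392]
eef_rot: [180.0, -0.0, 77.0]
wrist_force: [0.5, 0.5, 0.4]
finger_gap: 0.0003
grip_force: 0.0
```

```bash
python3 -c "
from h import *
redz();redz()"
```

```text
t 15.62 red s,z [0.1457 0.0874] npx 146 tool s -0.2780 z 0.2392 f along 0.88 fz 0.08
t 15.67 red s,z [0.1457 0.0874] npx 146 tool s -0.2781 z 0.2392 f along 0.75 fz 0.09
```

Emit:
move_arm --pt "0 0.04 0 0 0" --pt "0 0.04 0 0 0"

```text
t: 15.83
ee_pos: [0.4465, -0.3007, 0.2392]
eef_rot: [180.0, -0.0, 77.0]
wrist_force: [-0.4, 0.1, -0.1]
finger_gap: 0.0005
grip_force: 0.0
```

```bash
python3 -c "
from h import *
redz();redz()"
```

```text
t 15.88 red s,z [0.1458 0.0874] npx 145 tool s -0.2764 z 0.2392 f along 0.42 fz -0.2
t 15.93 red s,z [0.1459 0.0876] npx 144 tool s -0.2764 z 0.2392 f along -0.64 fz 0.46
```

Emit:
move_arm --pt "0 0.04 0 0 0" --pt "0 0.04 0 0 0"

```text
t: 16.1
ee_pos: [0.4469, -0.2992, 0.2392]
eef_rot: [180.0, -0.0, 77.0]
wrist_force: [-0.3, -0.5, -0.3]
finger_gap: 0.0005
grip_force: 0.0
```

```bash
python3 -c "
from h import *
redz();redz()"
```

```text
t 16.15 red s,z [0.1458 0.0876] npx 145 tool s -0.2748 z 0.2392 f along -0.36 fz -0.65
t 16.20 red s,z [0.1459 0.0876] npx 144 tool s -0.2749 z 0.2392 f along -0.35 fz -0.3
```

Emit:
move_arm --pt "0 0.04 0 0 0" --pt "0 0.04 0 0 0"

```text
t: 16.37
ee_pos: [0.4473, -0.2976, 0.2392]
eef_rot: [180.0, -0.0, 77.0]
wrist_force: [-0.3, 0.5, -0.3]
finger_gap: 0.0008
grip_force: 0.0
```

```bash
python3 -c "
from h import *
redz();redz()"
```

```text
t 16.42 red s,z [0.1459 0.0876] npx 144 tool s -0.2732 z 0.2392 f along -0.39 fz 0.08
t 16.47 red s,z [0.1456 0.0873] npx 147 tool s -0.2733 z 0.2392 f along -0.21 fz 0.17
```

Emit:
move_arm --pt "0 0.04 0 0 0" --pt "0 0.04 0 0 0"

```text
t: 16.63
ee_pos: [0.4475, -0.2963, 0.2392]
eef_rot: [180.0, 0.0, 77.0]
wrist_force: [-0.2, -0.3, -0.1]
finger_gap: 0.0005
grip_force: 0.2
```

```bash
python3 -c "
from h import *
redz();redz()"
```

```text
t 16.68 red s,z [0.1459 0.0876] npx 144 tool s -0.2718 z 0.2392 f along -0.22 fz 0.47
t 16.73 red s,z [0.1459 0.0876] npx 144 tool s -0.2718 z 0.2392 f along -0.54 fz 0.33
```

Emit:
move_arm --pt "0 0.04 0 0 0" --pt "0 0.04 0 0 0"

```text
t: 16.9
ee_pos: [0.4477, -0.2956, 0.2393]
eef_rot: [180.0, 0.1, 76.9]
wrist_force: [-1.3, -3.5, 0.8]
finger_gap: 0.0005
grip_force: 1.8
```

```bash
python3 -c "
from h import *
redz();redz()
c=read_camera('scene')
a=c['image'][80:200,200:360,::-1];cv2.imwrite('pics/s6.png',cv2.resize(a,(800,600),interpolation=cv2.INTER_CUBIC))"
```

```text
t 16.95 red s,z [0.1459 0.0871] npx 144 tool s -0.2710 z 0.2393 f along -4.16 fz -0.62
t 17.00 red s,z [0.1462 0.0876] npx 146 tool s -0.2710 z 0.2393 f along -4.89 fz -0.82
```

View pics/s6.png

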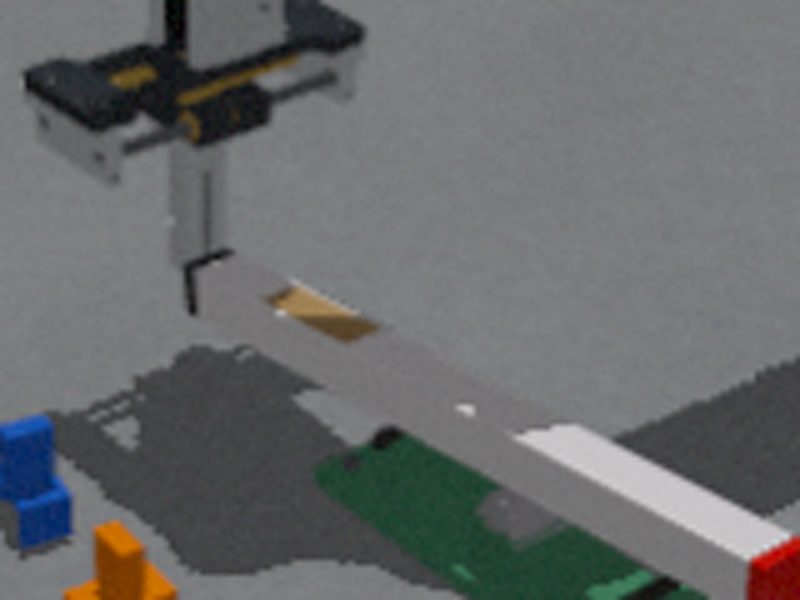

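The picture shows the finger in contact with the black cap (190,280). A force of about 4.5 N is now along the tube, so the next millimetres count.

Emit:
move_arm --pt "0 0.02 0 -0.003 0" --pt "0 0.04 0 -0.006 0" --pt "0 0.04 0 -0.006 0"

```text
t: 17.3
ee_pos: [0.4482, -0.2934, 0.2395]
eef_rot: [180.0, 0.0, 77.0]
wrist_force: [-2.3, -4.8, 0.4]
finger_gap: 0.0007
grip_force: 2.4
```

```bash
python3 -c "
from h import *
redz();redz()"
```

```text
t 17.35 red s,z [0.1484 0.0878] npx 146 tool s -0.2688 z 0.2395 f along -4.83 fz 0.73
t 17.40 red s,z [0.1483 0.0876] npx 148 tool s -0.2688 z 0.2395 f along -4.89 fz -0.43
```

Emit:
move_arm --pt "0 -0.1 0 0 0" --pt "0 -0.2 0 0 0" --pt "0 -0.2 0 0 0"

```text
t: 17.65
ee_pos: [0.4464, -0.3009, 0.2393]
eef_rot: [-180.0, -0.1, 77.0]
wrist_force: [-0.5, 0.2, 0.1]
finger_gap: 0.0005
grip_force: 0.0
```

```bash
python3 -c "
from h import *
for i in range(4):redz()"
```

```text
t 17.70 red s,z [0.1492 0.0793] npx 145 tool s -0.2762 z 0.2393 f along 0.04 fz -0.5
t 17.75 red s,z [0.15   0.0751] npx 142 tool s -0.2760 z 0.2393 f along 0.68 fz -0.8
t 17.80 red s,z [0.1508 0.0701] npx 138 tool s -0.2760 z 0.2393 f along -0.17 fz -0.05
t 17.85 red s,z [0.1511 0.0649] npx 135 tool s -0.2760 z 0.2393 f along 0.09 fz -0.82
```

```bash
python3 -c "
from h import *
for i in range(8):redz()"
```

```text
t 17.90 red s,z [0.151  0.0617] npx 134 tool s -0.2761 z 0.2394 f along 0.23 fz -0.8
t 17.95 red s,z [0.1514 0.0613] npx 131 tool s -0.2762 z 0.2394 f along 0.24 fz 0.29
t 18.00 red s,z [0.1512 0.0627] npx 134 tool s -0.2762 z 0.2394 f along -0.77 fz 1.25
t 18.05 red s,z [0.1511 0.0665] npx 133 tool s -0.2763 z 0.2394 f along -0.16 fz 0.47
t 18.10 red s,z [0.1506 0.0716] npx 140 tool s -0.2764 z 0.2394 f along -0.95 fz 0.1
t 18.15 red s,z [0.15   0.0762] npx 143 tool s -0.2764 z 0.2395 f along 0.18 fz 0.69
t 18.20 red s,z [0.1496 0.08  ] npx 144 tool s -0.2765 z 0.2395 f along -0.27 fz -0.37
t 18.25 red s,z [0.149  0.0821] npx 144 tool s -0.2765 z 0.2394 f along -0.11 fz -0.11
```

Emit:
move_arm --pt "0 0 0 0 0" --pt "0 0 0 0 0" --pt "0 0 0 0 0" --pt "0 0 0 0 0" --pt "0 0 0 0 0" --pt "0 0 0 0 0" --pt "0 0 0 0 0" --pt "0 0 0 0 0"

```text
t: 18.92
ee_pos: [0.4465, -0.301, 0.2395]
eef_rot: [180.0, -0.0, 77.0]
wrist_force: [-0.3, 0.7, 0.4]
finger_gap: 0.0004
grip_force: 0.0
```

```bash
python3 -c "
from h import *
for i in range(12):redz()" | cut -c1-45
```

```text
t 18.97 red s,z [0.1505 0.0733] npx 138 tool 
t 19.02 red s,z [0.1498 0.0767] npx 140 tool 
t 19.07 red s,z [0.1497 0.08  ] npx 143 tool 
t 19.12 red s,z [0.1493 0.0815] npx 142 tool 
t 19.17 red s,z [0.149  0.0822] npx 143 tool 
t 19.22 red s,z [0.1493 0.0827] npx 144 tool 
t 19.27 red s,z [0.1493 0.0817] npx 143 tool 
t 19.32 red s,z [0.1494 0.0798] npx 143 tool 
t 19.37 red s,z [0.1496 0.0769] npx 144 tool 
t 19.42 red s,z [0.1504 0.0735] npx 140 tool 
t 19.47 red s,z [0.151  0.0688] npx 138 tool 
t 19.52 red s,z [0.151  0.0646] npx 135 tool
```

The rocking does not decay. Its asymmetry puts the balance point about 1 mm on the black side of centre, so a last small push there is wanted anyway. I'll touch the cap lightly to damp the rocking.

Emit:
move_arm --pt "0 0.1 0 0 0" --pt "0 0.19 0 0 0" --pt "0 0.21 0 0 0" --pt "0 0.23 0 0 0" --pt "0 0.23 0 0 0"

```text
t: 19.93
ee_pos: [0.4485, -0.2923, 0.2396]
eef_rot: [180.0, 0.0, 77.0]
wrist_force: [-0.9, -2.2, 0.9]
finger_gap: 0.0002
grip_force: 1.0
```

```bash
python3 -c "
from h import *
for i in range(9):redz()"
```

```text
t 19.98 red s,z [0.1508 0.0734] npx 141 tool s -0.2676 z 0.2395 f along -2.33 fz 0.82
t 20.03 red s,z [0.1508 0.0733] npx 139 tool s -0.2677 z 0.2395 f along -1.14 fz 0.44
t 20.08 red s,z [0.1508 0.0733] npx 139 tool s -0.2677 z 0.2395 f along -2.97 fz 0.54
t 20.13 red s,z [0.1507 0.0733] npx 141 tool s -0.2677 z 0.2395 f along -2.78 fz 0.28
t 20.18 red s,z [0.151  0.0738] npx 140 tool s -0.2677 z 0.2395 f along -2.89 fz 0.86
t 20.23 red s,z [0.1508 0.0733] npx 139 tool s -0.2677 z 0.2395 f along -2.53 fz 0.06
t 20.28 red s,z [0.1508 0.0732] npx 141 tool s -0.2677 z 0.2395 f along -2.56 fz 0.29
t 20.33 red s,z [0.1507 0.0732] npx 140 tool s -0.2677 z 0.2395 f along -3.02 fz 0.83
t 20.38 red s,z [0.1508 0.0735] npx 142 tool s -0.2676 z 0.2395 f along -3.38 fz 0.28
```

Emit:
move_arm --pt "0 0.01 0 -0.04 0" --pt "0 0.02 0 -0.08 0" --pt "0 0.03 0 -0.12 0" --pt "0 0.03 0 -0.15 0" --pt "0 0.03 0 -0.15 0"

```text
t: 20.8
ee_pos: [0.4489, -0.291, 0.2458]
eef_rot: [180.0, 0.0, 77.0]
wrist_force: [0.1, -3.8, 0.8]
finger_gap: 0.0008
grip_force: 2.0
```

```bash
python3 -c "
from h import *
for i in range(4):redz()"
```

```text
t 20.85 red s,z [0.152  0.0691] npx 137 tool s -0.2662 z 0.2457 f along -4.06 fz 0.89
t 20.90 red s,z [0.152  0.0696] npx 140 tool s -0.2662 z 0.2456 f along -4.54 fz 0.74
t 20.95 red s,z [0.152  0.0696] npx 140 tool s -0.2662 z 0.2455 f along -4.32 fz -0.08
t 21.00 red s,z [0.152  0.0696] npx 140 tool s -0.2662 z 0.2454 f along -4.81 fz 0.6
```

Emit:
move_arm --pt "0 -0.05 0 0 0" --pt "0 -0.15 0 0 0" --pt "0 -0.25 0 0 0"

```text
t: 21.25
ee_pos: [0.4467, -0.2998, 0.2452]
eef_rot: [-180.0, -0.1, 77.1]
wrist_force: [-0.1, -0.3, -0.6]
finger_gap: 0.0004
grip_force: 0.0
```

```bash
python3 -c "
from h import *
for i in range(14):redz()" | cut -c1-45
```

```text
t 21.30 red s,z [0.152  0.0691] npx 137 tool 
t 21.35 red s,z [0.152  0.0691] npx 139 tool 
t 21.40 red s,z [0.1521 0.0685] npx 140 tool 
t 21.45 red s,z [0.1524 0.0683] npx 137 tool 
t 21.50 red s,z [0.1522 0.0683] npx 139 tool 
t 21.55 red s,z [0.1521 0.0689] npx 137 tool 
t 21.60 red s,z [0.152  0.0691] npx 139 tool 
t 21.65 red s,z [0.152  0.0687] npx 138 tool 
t 21.70 red s,z [0.1523 0.0682] npx 139 tool 
t 21.75 red s,z [0.1522 0.0683] npx 139 tool 
t 21.80 red s,z [0.1521 0.0689] npx 137 tool 
t 21.85 red s,z [0.152  0.0689] npx 139 tool 
t 21.90 red s,z [0.1521 0.0687] npx 139 tool 
t 21.95 red s,z [0.1523 0.0682] npx 137 tool
```

Released, the tube is level at red z about 0.0687, rocking only ±0.4 mm. Next I'll back off, rise and work out the clip's position.

Emit:
move_arm --pt "0 -0.4 0 0 0" --pt "0 -0.8 0 0 0" --pt "0 -0.8 0 -0.5 0" --pt "30 -0.8 0 -1.5 0" --pt "30 -0.8 0 -2.5 0" --pt "30 -0.8 0 -3.3 0" --pt "30 -0.8 0 -3.3 0"

```text
t: 22.53
ee_pos: [0.4411, -0.3327, 0.3837]
eef_rot: [179.4, 0.2, 77.0]
wrist_force: [0.9, -0.8, -0.3]
finger_gap: 0.0239
grip_force: 0.0
```

Run:
```python
from h import *
T,S=[np.load(f'{n}0.npy',allow_pickle=True).item() for n in('top','scene')]
tp=lambda x,y:(262+(x-390+.5)/6.5-.5,158+(y+.5)/6.5-.5); sc=lambda x,y:(195+(x+.5)/6.5-.5,170+(y+.5)/6.5-.5)
# top: plate near-edge corners (z .024) 
a,b=onz(T,tp(530,193),.024),onz(T,tp(586,213),.024); print('near edge',a.round(4),b.round(4),np.linalg.norm(a-b).round(4))
d=(a-b)[:2]; yaw=np.degrees(np.arctan2(d[1],d[0])); print('yaw',yaw)
Rx=lambda y:np.array([np.cos(np.radians(y)),np.sin(np.radians(y))])
for y in (72,75):
    ex=Rx(y); ey=np.array([ex[1],-ex[0]]) # away from robot
    print('centre from near edge',y,((a+b)[:2]/2+.023*ey).round(4))
# scene: tab top centre; plate corners; feet
print('tab top (z.056)',onz(S,sc(188,113),.056).round(4)); 
for n,p,z in [('plate L',(117,186),.024),('plate R',(262,180),.024),('foot L front',(166,274),0),('foot R front',(262,238),0),('foot L back',(120,240),0)]: print(n,onz(S,sc(*p),z).round(4))
redz()
```

```text
near edge [ 0.6511 -0.1373  0.024 ] [ 0.6412 -0.1633  0.024 ] 0.0278
yaw 69.16283458342456
centre from near edge 72 [ 0.668  -0.1574]
centre from near edge 75 [ 0.6684 -0.1563]
tab top (z.056) [ 0.669  -0.1602  0.056 ]
plate L [ 0.6868 -0.1797  0.024 ]
plate R [ 0.6507 -0.1415  0.024 ]
foot L front [ 0.6915 -0.1526  0.    ]
foot R front [ 0.6537 -0.1392  0.    ]
foot L back [ 0.6876 -0.1785  0.    ]
t 22.58 red s,z [0.1521 0.0689] npx 137 tool s -0.3085 z 0.3809 f along -0.18 fz 0.02
```

Emit:
move_arm --pt "40 0.7 0.55 0 0" --pt "40 1.5 1.2 0 0.2" --pt "40 2.3 1.9 0 0.4" --pt "40 3.1 2.5 0 0.6" --pt "40 3.9 3.2 0 0.8" --pt "40 4.7 3.9 0 1.0" --pt "40 5.5 4.5 0 1.2" --pt "40 5.5 4.5 0 1.2"

```text
t: 23.25
ee_pos: [0.6692, -0.1486, 0.3753]
eef_rot: [180.0, -0.5, 71.5]
wrist_force: [-0.1, 1.9, 0.3]
finger_gap: 0.0402
grip_force: 0.0
```

Emit:
move_arm --pt "40 0 0 0 0" --pt "40 0 0 0 0"

```text
t: 23.42
ee_pos: [0.6636, -0.1582, 0.3756]
eef_rot: [-179.8, 0.1, 71.0]
wrist_force: [-1.0, -0.2, 0.1]
finger_gap: 0.0401
grip_force: 0.0
```

Run:
```python
from h import *
go([.6685,-.158,.46-.0+.0-.18],71); redz()
c=read_camera('wrist'); h=cv2.cvtColor(c['image'],cv2.COLOR_RGB2HSV)
print('wrist eye',np.round(c['eye'],3),np.round(c['orientation'],1))
m=cv2.inRange(h,(5,150,60),(18,255,255)); n,l,s,ce=cv2.connectedComponentsWithStats(m)
for i in range(1,n):
    if s[i,4]>80:
        y,x=np.nonzero(l==i); r=cv2.minAreaRect(np.c_[x,y].astype(np.float32)); bp=cv2.boxPoints(r)
        print(s[i],[onz(c,p,.024)[:2].round(4).tolist() for p in bp])
        # brightness split: top faces are brighter
        v=h[...,2][l==i]; print('V pct',np.percentile(v,[5,25,50,75,95]))
        hull=cv2.approxPolyDP(cv2.convexHull(np.c_[x,y].astype(np.int32)),4,True)[:,0]
        print('hull px',hull.tolist()); 
        for z in(0,.024,.056): print(z,[onz(c,p,z)[:2].round(4).tolist() for p in hull])
t=read_camera('top'); hh=cv2.cvtColor(t['image'],cv2.COLOR_RGB2HSV)
m=cv2.inRange(hh,(0,0,185),(180,45,255))|cv2.inRange(hh,(8,60,80),(22,200,255)); m[:205]=0;m[270:]=0;m[:,:180]=0;m[:,345:]=0
n,l,s,ce=cv2.connectedComponentsWithStats(m); i=1+np.argmax(s[1:,4]); y,x=np.nonzero(l==i)
W=np.array([onz(t,p,.09)[:2] for p in np.c_[x,y]])
a,b=W@ux-S0@ux,W@uy-S0@uy; print('tube top n',len(x),'s',a.min().round(4),a.max().round(4),'l mid/slope',[( round(k,3), round((b[abs(a-k)<.01].min()+b[abs(a-k)<.01].max())/2,4), round(np.ptp(b[abs(a-k)<.01]),4)) for k in (-.22,-.15,-.05,0,.05,.12)])
```

```text
t 23.42 pos [ 0.6636 -0.1582  0.3756] rot [-1.7982e+02  1.0000e-01  7.1000e+01] move [0.05 0.12 2.39] spin 0.0 f [-0.99 -0.16  0.14] gap 0.0401
t 23.47 red s,z [0.1526 0.0687] npx 145 tool s -0.0898 z 0.3761 f along -0.66 fz -0.13
wrist eye [ 0.687 -0.092  0.355] [-14.5   0.1 -19.2]
[254 167  26  30 209] [[0.6659, -0.1418], [0.6953, -0.1491], [0.6875, -0.1834], [0.6573, -0.176]]
V pct [158. 174. 204. 253. 255.]
hull px [[278, 167], [267, 196], [256, 191], [254, 169]]
0 [[0.6947, -0.1532], [0.6687, -0.1854], [0.6571, -0.1741], [0.6644, -0.1454]]
0.024 [[0.6942, -0.149], [0.67, -0.1791], [0.6592, -0.1686], [0.6659, -0.1418]]
0.056 [[0.6935, -0.1435], [0.6717, -0.1706], [0.6619, -0.1611], [0.668, -0.1369]]Traceback (most recent call last):
  File "<stdin>", line 19, in <module>
    return umr_minimum(a, axis, None, out, keepdims, initial, where)
ValueError: zero-size array to reduction operation minimum which has no identity
```

Emit:
move_arm --pt "40 0.04 0.1 0.8 0" --pt "40 0.04 0.1 1.7 0" --pt "40 0.04 0.1 2.6 0" --pt "40 0.04 0.1 3.3 0" --pt "40 0.04 0.1 3.7 0" --pt "40 0.04 0.1 3.7 0" --pt "40 0.04 0.1 3.7 0" --pt "40 0.04 0.1 3.7 0" --newtons 15

```text
t: 24.23
ee_pos: [0.6688, -0.1587, 0.231]
eef_rot: [179.9, -0.0, 70.9]
wrist_force: [0.5, 0.2, 0.9]
finger_gap: 0.0398
grip_force: 0.0
```

Run:
```python
from h import *
go([.668,-.158,.226],71); redz()
t=read_camera('top'); hh=cv2.cvtColor(t['image'],cv2.COLOR_RGB2HSV)
m=cv2.inRange(hh,(0,0,100),(180,45,255))
# tube region: project candidate points along the tube and find lateral extents against darker green/bench via V threshold
for k in (-.23,-.2,-.1,-.05,0,.05,.1,.13):
    row=[]
    for l in np.arange(-.04,.0401,.0005):
        p=proj(t,st(k,l,.09)); g=cv2.getRectSubPix(t['image'],(1,1),tuple(map(float,p)))[0,0]; row.append(int(g.min()))
    row=np.array(row); r=row>175 if row.max()>200 else row>row.max()*.85
    L=np.arange(-.04,.0401,.0005)[r]; print(k,'max',row.max(),'l',L.min().round(4) if len(L) else None,L.max().round(4) if len(L) else None)
```

```text
t 24.23 pos [ 0.6688 -0.1587  0.231 ] rot [ 1.7989e+02 -1.0000e-02  7.0900e+01] move [ 0.01 -0.02  0.12] spin -0.02 f [0.5  0.19 0.89] gap 0.0398
t 24.28 red s,z [0.1523 0.069 ] npx 141 tool s -0.0877 z 0.2313 f along -0.02 fz 0.48
-0.23 max 135 l -0.04 0.04
-0.2 max 134 l -0.04 0.04
-0.1 max 103 l -0.017 0.0
-0.05 max 234 l -0.017 0.012
0 max 155 l -0.04 0.0315
0.05 max 140 l -0.017 0.0105
0.1 max 188 l 0.001 0.01
0.13 max 232 l -0.0195 0.0105
```

Emit:
move_arm --pt "40 0 0 0.12 0" --pt "40 0 0 0.12 0" --pt "6 0 0 0.12 0" --pt "6 0 0 0.12 0" --pt "6 0 0 0.12 0" --pt "6 0 0 0.12 0" --pt "6 0 0 0.12 0" --pt "6 0 0 0.12 0" --newtons 15

```text
t: 25.0
ee_pos: [0.6686, -0.1578, 0.2247]
eef_rot: [180.0, -0.0, 71.0]
wrist_force: [0.2, -0.4, 0.8]
finger_gap: 0.0139
grip_force: 15.0
```

```bash
python3 -c "
from h import *
go([.668,-.158,.226],71); redz(); print(observe()['grip_force'])"
```

```text
t 25.00 pos [ 0.6686 -0.1578  0.2247] rot [179.99  -0.    70.97] move [-0.01 -0.01 -0.03] spin -0.01 f [ 0.23 -0.42  0.81] gap 0.0139
t 25.05 red s,z [0.1524 0.0692] npx 142 tool s -0.0870 z 0.2247 f along 0.76 fz -0.13
14.988500475883484
```

The tab is gripped, with a 13.9 mm gap against its 14 mm width. Lift, then hover high over the edge.

Emit:
move_arm --pt "6 0 0 -0.5 0" --pt "6 0 0 -1.3 0" --pt "6 0 0 -2.2 0" --pt "6 0 0 -3.1 0" --pt "6 0 0 -4.0 0" --pt "6 0 0 -4.4 0" --pt "6 0.2 -0.6 -4.4 0" --pt "6 0.5 -1.4 -4.4 0"

```text
t: 25.72
ee_pos: [0.6228, -0.1225, 0.4019]
eef_rot: [179.7, 0.0, 70.8]
wrist_force: [0.4, 0.4, -1.4]
finger_gap: 0.0139
grip_force: 15.0
```

Emit:
move_arm --pt "6 0.3 -0.9 0 0" --pt "6 0.6 -1.8 0 -0.3" --pt "6 0.9 -2.5 0 -0.6" --pt "6 1.1 -3.0 0 -0.9" --pt "6 1.2 -3.3 0 -1.1" --pt "6 1.2 -3.3 0 -1.1" --pt "6 1.2 -3.3 0 -1.1"

```text
t: 26.3
ee_pos: [0.5131, -0.0322, 0.401]
eef_rot: [179.9, 0.0, 76.5]
wrist_force: [-0.2, 0.2, -1.3]
finger_gap: 0.0141
grip_force: 15.0
```

```bash
cat >> h.py <<'E'
def clipchk(zoff=.2247):
    "measured vs predicted orange outline in the scene view"
    o=observe(); M=rot(o['eef_rot']); ax=M[:,0]; ay=M[:,1]; base=o['ee_pos']+M[:,2]*zoff
    c=read_camera('scene'); h=cv2.cvtColor(c['image'],cv2.COLOR_RGB2HSV); m=cv2.inRange(h,(5,150,60),(18,255,255))
    p0=proj(c,base+[0,0,.02]); m2=np.zeros_like(m); x0,y0=map(int,p0); m2[y0-30:y0+30,x0-30:x0+30]=m[y0-30:y0+30,x0-30:x0+30]
    y,x=np.nonzero(m2)
    P=np.array([proj(c,base+ax*a+ay*b+np.array([0,0,z])) for a in(-.014,.014) for b in(-.023,.023) for z in(0,.024)])
    n=len(x); print('n',n,'meas box',x.min(),x.max(),y.min(),y.max(),'pred box',P.min(0).round(1),P.max(0).round(1))
    j=np.array([proj(c,base+ax*.01+[0,0,.02])-p0,proj(c,base+ay*.01+[0,0,.02])-p0,proj(c,base+[0,0,.03])-p0]); print('px per 10mm x,y,z',j.round(2).tolist())
    # bottom-left silhouette line: per column lowest orange row against predicted
    return c
E
python3 -c "
from h import *
go(st(0,-.003,.4),76.5); redz(); clipchk()"
```

```text
t 26.30 pos [ 0.5131 -0.0322  0.401 ] rot [1.7994e+02 1.0000e-02 7.6480e+01] move [-0.01 -0.02  0.03] spin -0.0 f [-0.17  0.19 -1.28] gap 0.0141
t 26.35 red s,z [0.1525 0.0689] npx 145 tool s -0.0001 z 0.4009 f along -0.81 fz -0.71
n 267 meas box 299 321 111 138 pred box [298.7 119.2] [323.1 139.7]
px per 10mm x,y,z [[3.1, 1.82], [-3.27, 1.32], [0.36, -3.92]]
```

Run:
```python
from h import *
c=np.load('scene0.npy',allow_pickle=True).item()
yw=np.radians(71);ax=np.array([np.cos(yw),np.sin(yw),0]);ay=np.array([np.sin(yw),-np.cos(yw),0])
def pred(c,base,top=.024): 
    P=np.array([proj(c,base+ax*a+ay*b+np.array([0,0,z])) for a in(-.014,.014) for b in(-.023,.023) for z in(0,top)]);return P.min(0).round(1),P.max(0).round(1)
print('scene0 pred',pred(c,np.array([.6686,-.1578,0])),'meas x 213..234, y max 211')
t=np.load('top0.npy',allow_pickle=True).item()
print('top0 pred',pred(t,np.array([.6686,-.1578,0])),'meas x 284..295 y 175..190')
# stand edge check in scene: gray steel end nearest the camera vs predicted
print('edge near end pred',proj(c,st(0,-.03,.06)),'pads top near',proj(c,st(.085,-.033,.0505)),proj(c,st(-.085,-.033,.0505)))
c=read_camera('scene');h=c['image']
for nm,s in(('red',.085),('black',-.085)):
    p=proj(c,st(s,-.033,.0505));x,y=map(int,p); w=h[y-9:y+10,x-11:x+12].max(2); yy,xx=np.nonzero(w<45); print(nm,'pred',p.round(1),'dark centroid',(xx.mean()+x-11).round(1) if len(xx) else None,(yy.mean()+y-9).round(1) if len(xx) else None,len(xx), 'range x',(xx.min()+x-11,xx.max()+x-11,yy.min()+y-9,yy.max()+y-9) if len(xx) else None)
```

```text
scene0 pred (array([213.2, 192. ]), array([236.2, 212.5])) meas x 213..234, y max 211
top0 pred (array([282.7, 173.1]), array([296.3, 191.2])) meas x 284..295 y 175..190
edge near end pred [298.85429949 179.73672549] pads top near [323.06713608 201.1044764 ] [274.32057884 167.25221644]
red pred [323.1 201.1] dark centroid 326.4 200.3 29 range x (np.int64(323), np.int64(330), np.int64(198), np.int64(203))
black pred [274.3 167.3] dark centroid 278.1 166.6 20 range x (np.int64(275), np.int64(282), np.int64(164), np.int64(169))
```

Both cameras agree that the clip sits centred in the grip. The bias in the scene view is the same at rest and aloft. Next I lower it to just above the tube.

Emit:
move_arm --pt "6 -0.01 -0.01 0.5 0" --pt "6 -0.01 -0.01 1.0 0" --pt "6 -0.01 -0.01 1.5 0" --pt "6 -0.01 -0.01 1.7 0" --pt "6 -0.01 -0.01 1.8 0" --pt "6 -0.01 -0.01 1.8 0" --pt "6 -0.01 -0.01 1.8 0"

```text
t: 27.03
ee_pos: [0.5131, -0.0327, 0.3291]
eef_rot: [179.9, -0.0, 76.5]
wrist_force: [-0.1, -0.4, 0.4]
finger_gap: 0.0139
grip_force: 15.0
```

Run:
```python
from h import *
go(st(0,-.003,.2947),76.5); redz(); c=clipchk()
# tube lateral position from the scene view: near top edge of tube (l=-.015,z=.09) vs intensity step, sampled along z=.09 plane
for k in (-.12,-.08,.05,.1):
    L=np.arange(-.03,.03,.0005); g=np.array([cv2.getRectSubPix(c['image'],(1,1),tuple(map(float,proj(c,st(k,l,.09)))))[0,0].min() for l in L]).astype(int)
    print(k,g[::4].tolist())
t=read_camera('top')
for k in (-.2,-.15,.1,.12,.13):
    L=np.arange(-.03,.03,.0005); g=np.array([cv2.getRectSubPix(t['image'],(1,1),tuple(map(float,proj(t,st(k,l,.09)))))[0,0].min() for l in L]).astype(int)
    print('top',k,g[::4].tolist())
```

```text
t 27.03 pos [ 0.5131 -0.0327  0.3291] rot [ 1.7994e+02 -1.0000e-02  7.6450e+01] move [ 0.   -0.02  0.86] spin -0.01 f [-0.14 -0.45  0.35] gap 0.0139
t 27.08 red s,z [0.1525 0.0688] npx 145 tool s -0.0001 z 0.3294 f along 0.64 fz 0.9
n 233 meas box 297 319 139 165 pred box [296.9 145.9] [320.4 166.3]
px per 10mm x,y,z [[2.98, 1.9], [-3.17, 1.4], [0.34, -3.66]]
-0.12 [117, 118, 117, 120, 125, 138, 163, 187, 196, 197, 198, 197, 195, 194, 190, 193, 196, 197, 196, 193, 184, 162, 140, 132, 131, 129, 129, 130, 129, 127]
-0.08 [119, 117, 119, 120, 126, 144, 173, 192, 200, 200, 201, 201, 200, 200, 201, 200, 201, 200, 199, 197, 183, 157, 137, 130, 128, 128, 127, 128, 128, 127]
0.05 [120, 119, 117, 119, 119, 121, 121, 120, 122, 122, 121, 121, 122, 122, 122, 123, 122, 122, 123, 127, 126, 126, 125, 124, 124, 124, 126, 126, 124, 125]
0.1 [118, 118, 118, 119, 121, 121, 121, 122, 123, 123, 121, 121, 120, 122, 123, 122, 120, 122, 122, 124, 124, 126, 128, 129, 129, 127, 127, 127, 126, 125]
top -0.2 [131, 115, 84, 81, 78, 76, 76, 156, 233, 235, 235, 235, 235, 235, 235, 235, 236, 236, 236, 236, 236, 215, 147, 136, 134, 132, 133, 134, 134, 133]
top -0.15 [129, 101, 84, 77, 77, 76, 96, 203, 192, 144, 111, 107, 107, 107, 106, 106, 106, 107, 108, 123, 198, 194, 162, 137, 133, 133, 134, 133, 132, 130]
top 0.1 [115, 113, 110, 108, 103, 93, 87, 80, 79, 87, 94, 100, 107, 120, 131, 142, 146, 149, 151, 153, 152, 151, 146, 140, 133, 124, 117, 109, 83, 67]
top 0.12 [84, 81, 77, 77, 78, 100, 129, 135, 138, 139, 139, 139, 139, 139, 139, 139, 138, 139, 139, 140, 113, 92, 79, 79, 78, 78, 78, 79, 80, 79]
top 0.13 [78, 79, 78, 77, 80, 111, 131, 137, 138, 138, 138, 138, 138, 139, 138, 138, 138, 139, 139, 133, 114, 93, 81, 77, 77, 77, 77, 77, 77, 76]
```

Tube mid-line at the edge is l ≈ −3.6 mm, with a yaw of 76.4°. The tool is at −3.7 mm, so the clip is centred. I'll lower it astride.

Emit:
move_arm --pt "6 0 0 0.15 0" --pt "6 0 0 0.3 0" --pt "6 0 0 0.45 0" --pt "6 0 0 0.58 0" --pt "6 0 0 0.68 0" --pt "6 0 0 0.76 0" --pt "6 0 0 0.76 0" --pt "6 0 0 0.76 0"

```text
t: 27.85
ee_pos: [0.5125, -0.0325, 0.298]
eef_rot: [-180.0, 0.0, 76.5]
wrist_force: [0.0, 0.1, -0.9]
finger_gap: 0.0137
grip_force: 15.0
```

Run:
```python
from h import *
go(st(0,-.003,.2947),76.5); redz();redz()
```

```text
t 27.85 pos [ 0.5125 -0.0325  0.298 ] rot [-179.97    0.     76.48] move [ 0.   -0.    0.08] spin -0.0 f [ 0.02  0.13 -0.89] gap 0.0137
t 27.90 red s,z [0.1525 0.0687] npx 146 tool s -0.0001 z 0.2982 f along -0.16 fz -1.07
t 27.95 red s,z [0.1525 0.0687] npx 146 tool s -0.0000 z 0.2984 f along -0.69 fz 0.17
```

Level is unaffected, with 3–4 mm left. I'll step down until contact shows.

Emit:
move_arm --pt "6 0 0 0.03 0" --pt "6 0 0 0.06 0" --pt "6 0 0 0.07 0" --pt "6 0 0 0.07 0" --pt "6 0 0 0.07 0"

```text
t: 28.37
ee_pos: [0.5125, -0.0325, 0.2955]
eef_rot: [180.0, -0.0, 76.5]
wrist_force: [0.8, -0.2, 0.0]
finger_gap: 0.014
grip_force: 15.0
```

Run:
```python
from h import *
redz();redz();redz()
```

```text
t 28.42 red s,z [0.1525 0.0687] npx 146 tool s -0.0001 z 0.2955 f along 0.6 fz -0.95
t 28.47 red s,z [0.1526 0.0687] npx 145 tool s -0.0001 z 0.2955 f along -0.57 fz -1.41
t 28.52 red s,z [0.1525 0.069 ] npx 146 tool s -0.0001 z 0.2955 f along 1.34 fz -0.04
```

Emit:
move_arm --pt "6 0 0 0.02 0" --pt "6 0 0 0.02 0" --pt "6 0 0 0.02 0"

```text
t: 28.77
ee_pos: [0.5126, -0.0325, 0.2946]
eef_rot: [180.0, -0.0, 76.5]
wrist_force: [-0.2, 0.3, 0.4]
finger_gap: 0.0132
grip_force: 15.0
```

Run:
```python
from h import *
redz();redz();redz()
```

```text
t 28.82 red s,z [0.1525 0.0688] npx 147 tool s -0.0001 z 0.2946 f along -0.08 fz 0.94
t 28.87 red s,z [0.1525 0.0687] npx 146 tool s -0.0001 z 0.2946 f along 0.24 fz 0.0
t 28.92 red s,z [0.1525 0.0689] npx 147 tool s -0.0001 z 0.2946 f along -0.93 fz -0.39
```

Emit:
move_arm --pt "6 0 0 0.025 0" --pt "6 0 0 0.025 0" --pt "6 0 0 0.025 0"

```text
t: 29.17
ee_pos: [0.5125, -0.0325, 0.2946]
eef_rot: [180.0, 0.0, 76.5]
wrist_force: [-2.2, 0.7, 8.7]
finger_gap: 0.014
grip_force: 15.0
```

Run:
```python
from h import *
redz();redz();redz();redz()
```

```text
t 29.22 red s,z [0.1525 0.0687] npx 146 tool s -0.0000 z 0.2946 f along -0.44 fz 8.99
t 29.27 red s,z [0.1525 0.0687] npx 146 tool s -0.0000 z 0.2946 f along -0.47 fz 9.24
t 29.32 red s,z [0.1526 0.0687] npx 145 tool s -0.0000 z 0.2945 f along -0.85 fz 8.81
t 29.37 red s,z [0.1526 0.0689] npx 145 tool s -0.0000 z 0.2946 f along -0.41 fz 8.09
```

Emit:
move_arm --pt "6 0 0 0.02 0" --pt "6 0 0 0.02 0" --pt "6 0 0 0.02 0"

```text
t: 29.62
ee_pos: [0.5125, -0.0324, 0.2945]
eef_rot: [180.0, 0.0, 76.5]
wrist_force: [-3.6, 0.3, 16.5]
finger_gap: 0.0138
grip_force: 15.0
```

Run:
```python
from h import *
redz();redz();redz();redz()
```

```text
t 29.67 red s,z [0.1525 0.0687] npx 144 tool s 0.0001 z 0.2944 f along -0.51 fz 15.36
t 29.72 red s,z [0.1525 0.0686] npx 144 tool s 0.0000 z 0.2944 f along -0.65 fz 16.02
t 29.77 red s,z [0.1525 0.0686] npx 142 tool s 0.0001 z 0.2944 f along -1.26 fz 14.63
t 29.82 red s,z [0.1526 0.0689] npx 143 tool s 0.0000 z 0.2944 f along -0.34 fz 15.6
```

Seated: TCP z is 0.2945 as expected, with 15 N of contact and the tube level. I'll relieve the pressure, open and rise straight up.

Emit:
move_arm --pt "6 0 0 -0.035 0" --pt "6 0 0 -0.035 0" --pt "34 0 0 -0.035 0" --pt "34 0 0 -0.035 0" --pt "34 0 0 -0.035 0" --pt "34 0 0 -0.035 0"

```text
t: 30.32
ee_pos: [0.5125, -0.0326, 0.294]
eef_rot: [-180.0, 0.0, 76.5]
wrist_force: [-0.4, 0.2, 0.1]
finger_gap: 0.0336
grip_force: 0.0
```

Run:
```python
from h import *
for i in range(5): redz()
print(observe()['finger_gap'])
```

```text
t 30.37 red s,z [0.1526 0.0689] npx 145 tool s -0.0001 z 0.2941 f along -0.76 fz 0.38
t 30.42 red s,z [0.1526 0.0687] npx 145 tool s -0.0001 z 0.2941 f along 0.11 fz -0.32
t 30.47 red s,z [0.1526 0.0692] npx 145 tool s -0.0001 z 0.2941 f along 0.05 fz 0.25
t 30.52 red s,z [0.1525 0.0691] npx 145 tool s -0.0001 z 0.2941 f along 0.48 fz -0.09
t 30.57 red s,z [0.1526 0.0691] npx 144 tool s -0.0001 z 0.2942 f along -0.81 fz 0.5
0.033427558494281265
```

Emit:
move_arm --pt "34 0 0 -0.2 0" --pt "34 0 0 -0.6 0" --pt "34 0 0 -1.2 0" --pt "34 0 0 -2 0" --pt "34 0 0 -3 0" --pt "34 0 0 -3.5 0" --pt "34 0 0 -3.5 0"

```text
t: 31.15
ee_pos: [0.5138, -0.0322, 0.4395]
eef_rot: [179.4, -0.1, 76.5]
wrist_force: [1.0, -0.4, 0.2]
finger_gap: 0.0339
grip_force: 0.0
```

Emit:
move_arm --pt "34 0 -1 0 0" --pt "34 0 -2 0 0" --pt "34 0 -2.5 0 0" --pt "34 0 -2.5 0 0" --pt "34 0 -2.5 0 0"

```text
t: 31.57
ee_pos: [0.4145, -0.009, 0.4343]
eef_rot: [180.0, 0.0, 76.5]
wrist_force: [0.6, 0.3, 0.0]
finger_gap: 0.0339
grip_force: 0.0
```

Run:
```python
from h import *
for i in range(8): redz()
c=read_camera('scene'); h=cv2.cvtColor(c['image'],cv2.COLOR_RGB2HSV); m=cv2.inRange(h,(5,150,60),(18,255,255))
base=st(0,-.0036,.07); yw=np.radians(76.5);ax=np.array([np.cos(yw),np.sin(yw),0]);ay=np.array([np.sin(yw),-np.cos(yw),0])
P=np.array([proj(c,base+ax*a+ay*b+np.array([0,0,z])) for a in(-.014,.014) for b in(-.023,.023) for z in(0,.024)]+[proj(c,base+ax*a+ay*b+np.array([0,0,.056])) for a in(-.013,.013) for b in(-.007,.007)])
n,l,s,ce=cv2.connectedComponentsWithStats(m); print('pred',P.min(0).round(1),P.max(0).round(1)); print([ (q[0],q[0]+q[2]-1,q[1],q[1]+q[3]-1,q[4]) for q in s[1:] if q[4]>60])
```

```text
t 31.62 red s,z [0.1524 0.0686] npx 145 tool s 0.0008 z 0.4344 f along -0.38 fz -0.62
t 31.67 red s,z [0.1525 0.0687] npx 146 tool s 0.0008 z 0.4343 f along -0.28 fz -0.31
t 31.72 red s,z [0.1525 0.0688] npx 144 tool s 0.0008 z 0.4342 f along -0.46 fz -0.05
t 31.77 red s,z [0.1526 0.0691] npx 144 tool s 0.0008 z 0.4341 f along -0.47 fz 0.37
t 31.82 red s,z [0.1525 0.069 ] npx 146 tool s 0.0008 z 0.4340 f along -0.26 fz 0.25
t 31.87 red s,z [0.1525 0.0689] npx 147 tool s 0.0008 z 0.4340 f along 0.16 fz 0.45
t 31.92 red s,z [0.1525 0.0687] npx 146 tool s 0.0008 z 0.4340 f along -0.01 fz -0.2
t 31.97 red s,z [0.1524 0.0689] npx 145 tool s 0.0008 z 0.4340 f along -0.34 fz 0.11
pred [296.2 149.1] [319.3 178.5]
[(np.int32(162), np.int32(179), np.int32(0), np.int32(26), np.int32(421)), (np.int32(296), np.int32(317), np.int32(150), np.int32(177), np.int32(300))]
```

The tube is level and steady, and the clip is seated where predicted. Handing in.

```bash
python3 -c "
from rig import *
print(finish_job())"
```

```text
the job is handed in; nothing more can be done
None
```

The job is handed in at about 32 s: the tube balances level on the steel edge by itself, touching neither pad, with the orange clip seated astride it directly above the edge; getting there, one push overshot and it tipped briefly onto the black-side pad before I pushed it back.

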